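# Check a reagent bottle into its tray with a code reader

## Robot

A 6-joint arm with a two-finger parallel gripper is mounted at the origin on a cart in front of the work surface, level with it; the furniture and walls round the work are solid. World frame = base frame: x ahead of the robot, y to its left, z up, the work surface at z = 0. Lengths are in m, angles in rad, forces in N, time in s.
With the tool pointing down it reaches from about 0.375 to 0.9 m from the base axis. Payload 3.1 kg.
Tool frame: the origin (TCP) lies where the fingers leave the gripper's body, on its centre line; the fingertips stand 73 mm ahead of it and the grasp point (between the pads) lies 54 mm ahead of it; x points along the fingers, y is the direction in which the jaws open and shut, and the axes are right-handed (so a half turn about x gives the same grasp; the last joint's range is limited). The gripper opens to 85 mm and grips with 20 to 120 N. Pads are 22 mm wide; open, the fingers measure 114 mm over their backs; the gripper's body (76 mm by 85 mm) begins 54 mm behind the grasp point. The pads swing forward as they close: fully open they stand 13 mm farther back than shut.
Start: joints at [0.959, 0.527, 1.433, -0, 1.181, -0.178], TCP at [0.263, 0.567, 0.304] pointing down, gripper open.
Joint ranges: [-3.08, 3.08], [-0.75, 2.2], [0.22, 2.44], [-1.43, 4.57], [0, 2.65], [-2.85, 2.85]. Speed limits (rad/s): [2.79, 2.79, 3.14, 3.14, 3.14, 3.14].

## Interface

Orientations are given as [roll, pitch, yaw] about the fixed x, y, z axes, in that order (R = Rz(yaw) Ry(pitch) Rx(roll)).
In Python, from rig import sensors, camera, camera_info, ticket, spot_in gives the robot as it stands.
- The arm moves only by the tool jog_arm, never from a script. Its argument "steps" is a list of rows, each an object of numbers: "x", "y", "z": the shift along the world's x, y, z in m; "roll": the turn about the world's z in rad. In form: [{"x": .., "y": .., "z": .., "roll": ..}, ...]. A call has exactly 5 rows; each row is the pose to reach, as a shift and turn from the pose commanded when the call began; what a row does not reach only later rows make up. A row lasts 1/12 s, in which the tool goes at most 41.7 mm and 7.16 degrees, less where a joint would pass 70% of its speed; a pose out of reach is approached as far as the arm can. A call with a gripper value outside its range is refused whole. "grip" is the opening, from 0 (shut) to 1 (fully open), set as the call begins (left out, the last holds). The fingers move at their own pace and stop on an object; the grip force is fixed at half the most. Time passes only in rows, so rows that repeat a pose let the fingers close, or fill a call up. It gives the time, the measured TCP pose, the force and the opening at its end, in the units of the state.
- sensors.observe(): the state, without advancing time (a new reading comes with each control period).
- camera(name): name is "scene" or "side" or "wrist"; returns the picture (400x640x3 uint8, red, green, blue); there is no depth.
- camera_info(name): a dict with "K" (3x3 intrinsics, pixels), "R" (3x3) and "t" (3): a world point X has camera coordinates R X + t. Camera axes: x right, y down, z forward; pixel columns grow to the right and rows downward; lengths in m; the calibration is good to about 2 mm. A picture is of the moment at which its call begins: read the wrist's pose just before it. camera_info takes no time and is no camera call; for the wrist camera it gives the pose at the moment of the call.
- ticket.finish_job(): hands the job in, once; it reports no verdict.
Trained networks look in the newest picture that a camera, given by its name, has taken for a name from the list of things; names that differ only in an ending like _2 or _b are one class to them, and where a whole thing is asked for, a point or a joint stands for the part that bears it (a point fixed in the world has none). Each returns a list of dicts, best first, with "conf" (0 to 1); they miss things now and then, are a little off and sometimes report something else, mostly with a low value. They report only what shows in the picture. A call takes as long as a camera call.
- spot_in(query, camera): "location" ([x, y, z] in m, in the coordinates of the camera as it stood for that picture, good to about 4 mm: the middle of the surface that is visible of it).
The state is a dict: "clock": time; "qpos": joint angles; "joint_vel": joint speeds; "tau": joint torques, N m; "ee_pos": TCP position; "tcp_rot": TCP orientation; "force": force on the tool from outside, world axes, zero at the start; "moment": the same for the moment, N m; "opening": finger opening in m.
Only numpy, scipy, OpenCV 4.12 (cv2) and the standard library are available. Lean on these libraries where they do the work, as an engineer would, in place of code of your own. Each camera call takes 0.05 s, during which the arm holds its last target.

## Task

Check the free-standing reagent bottle in: take the pen-shaped code reader from its stand and, about 6 cm off and square to the code, read first the code on the cap of that bottle and then the code on the sloped front of the empty tray, holding the reader dead centre and still on each for a good second. Then drop the reader back nose down, right to the bottom of its stand, let go of it, and set the bottle upright in the empty tray; leave the bottle in the other tray and the other things alone.

Things in the scene. Friction and masses are not known exactly. Their poses are not given: they have to be found in the camera images.
- code_reader: Cordless pen-shaped code reader, 155 mm long, 0.12 kg: white barrel 30 (its x) by 24 mm (its y) with rounded edges from 32 to 144 mm above the nose's end, black end piece 27 by 21 mm on top, black round nose 18 to 23 mm across. Origin: centre of the nose's end face; +z runs up the barrel. It reads by itself; its button is not needed.
- reader_mid (a point): Centre of the reader, on its axis, 77.5 mm from the nose's end; axes as the reader's. At the start the reader stands nose down in the stand's pocket with the upper 80 mm sticking out, free to be gripped from above across either pair of faces.
- reader_nose (a point): Centre of the window in the end of the reader's nose; axes as the reader's: it looks along -z. It reads a code within 17 degrees of the code's normal, 25 to 115 mm off (60 is good), when its axis passes within 11 mm of the code's centre and it is still for 0.8 s.
- bottle_mid (a point): The bottle to be checked in, which stands on the bare worktop: round clear bottle, body 46 mm across and straight up to about 80 mm, 118 mm tall, with a green cap 28 mm across and 18 mm high that does not turn; about 0.16 kg. The point is on its axis, half-way up (59 mm above its underside); z up.
- bottle: The same bottle; origin at the centre of its underside, z up.
- bottle_code (a point): Centre of the square code (22 mm) on a round paper sticker on top of that bottle's cap, 118 mm above its underside; z is the code's normal (up).
- tray_code (a point): Centre of the bar code on the paper label (36 by 60 mm) on the sloped front of the empty tray, 62 mm in front of the seat's centre and 23 mm above the worktop; z is the code's normal, which leans 30 degrees from vertical towards the tray's front; y is level, x runs up the slope.
- tray_seat (a point): Centre of the floor of the empty tray's seat, 7 mm above the worktop; z up, x to the tray's back, the sloped front lies at -x. Grey plastic tray, fixed, 74 by 74 mm, 37 mm high, the sloped front reaching 50 mm farther; the seat is a square 60 mm wide inside, 30 mm deep. The second tray is the same and holds the other bottle.
- stand_floor (a point): Centre of the floor of the pocket in the reader's black stand, 10 mm above the worktop; z up, x along the pocket's longer side. The stand is fixed: a foot 86 (x) by 80 mm and an upright block 52 by 46 mm whose pocket is 37 (x) by 31 mm (y), its mouth 75 mm above this point.
- stored: The other bottle, alike, already in its place in the second tray: leave it alone. Origin at the centre of its underside.
- sample_cup: Small lidded plastic sample cup, 35 by 43 mm and 24 mm high, standing loose on the worktop between the trays and the robot: leave it alone. Origin at the centre of its underside. (Also fixed: a big printer, left of the work, beyond x = 0.4 m and y = 0.33 m, and an instrument right of it, beyond y = -0.45 m.)

How it is judged:
By the outcome, as a careful person would: the job done as asked, in the order asked, and still so for the second after the job is handed in, with the robot touching nothing.
It also fails if it takes over 67 s, if anything falls off the work surface, if the arm or the gripper's body presses on something with over 40 N, if the wrist force passes 120 N, or if a joint passes its speed limit or range.

## Working session

There is one attempt and no reset: what is moved stays moved. The work goes in short steps, Python scripts to look and compute and a tool call to move; the robot and the scene stay as the last step left them, time stands still between calls to the robot, and variables do not carry over. Pictures are saved under pics/ and viewed, and the job is handed in when it is done.

Besides the shell and the picture viewer there is one more tool, called after "Call:" by a JSON object that holds its "name" and its "arguments", one argument or row to a line. jog_arm: Moves the arm, as the interface text tells. Its arguments: {"type":"object","properties":{"steps":{"type":"array","items":{"type":"object","properties":{"x":{"type":"number"},"y":{"type":"number"},"z":{"type":"number"},"roll":{"type":"number"}}}},"grip":{"type":"number"}},"required":["steps"]}

```bash
ls; mkdir -p pics; cat > h.py <<'E'
import numpy as np, cv2
from rig import sensors, camera, camera_info, ticket, spot_in
def snap(n,f):
    im=camera(n); cv2.imwrite(f'pics/{f}.png',im[:,:,::-1]); return im
def world(n,p,ci=None):
    ci=ci or camera_info(n); R=np.array(ci['R']);t=np.array(ci['t'])
    return R.T@(np.array(p)-t)
def plane(n,u,v,z,ci=None):
    ci=ci or camera_info(n); R=np.array(ci['R']);t=np.array(ci['t']);K=np.array(ci['K'])
    d=R.T@np.linalg.inv(K)@np.array([u,v,1.]);c=-R.T@t
    return c+d*(z-c[2])/d[2]
def proj(n,X,ci=None):
    ci=ci or camera_info(n); p=np.array(ci['K'])@(np.array(ci['R'])@np.array(X)+np.array(ci['t'])); return p[:2]/p[2]
E
python3 - <<'E'
from h import *
np.set_printoptions(precision=4,suppress=True)
s=sensors.observe(); print(s)
for n in ['scene','side','wrist']:
    snap(n,n+'0'); ci=camera_info(n); print(n,ci['K'],-np.array(ci['R']).T@np.array(ci['t']),np.array(ci['R'])[2])
    for q in ['code_reader','bottle','bottle_code','tray_code','tray_seat','stand_floor','stored','sample_cup']:
        for d in spot_in(q,n)[:3]:
            print(q,round(d['conf'],2),world(n,d['location'],ci),proj(n,world(n,d['location'],ci),ci))
print(sensors.observe()['clock'])
E
```

```text
pics
{'clock': 0.0, 'qpos': array([ 0.9585,  0.5285,  1.4339,  0.    ,  1.1814, -0.1785]), 'joint_vel': array([-0.0007, -0.0009,  0.    , -0.0021,  0.0009, -0.0013]), 'tau': array([ -0.0001, -44.2346, -17.8026,  -0.0004,   0.0085,  -0.    ]), 'ee_pos': array([0.2624, 0.5667, 0.3029]), 'tcp_rot': array([-1.7537,  1.5686, -2.1875]), 'force': array([-1.2286, -0.3281, -0.1117]), 'moment': array([-0.0052,  0.0842,  0.0193]), 'opening': 0.08563685384990273}
scene [[424.7024   0.     322.3048]
 [  0.     424.7024 200.3537]
 [  0.       0.       1.    ]] [-0.1073 -0.3989  0.4607] [ 0.7806  0.4678 -0.4146]
code_reader 0.65 [ 0.4653 -0.1968  0.1295] [397.1345 236.5172]
code_reader 0.37 [0.4556 0.1874 0.0646] [218.5844 214.8184]
bottle 0.82 [0.4549 0.1889 0.066 ] [217.7627 214.1474]
bottle_code 0.85 [0.4559 0.1866 0.0643] [219.0198 214.9636]
tray_code 0.75 [ 0.5835 -0.1086  0.0237] [373.7929 246.3854]
tray_seat 0.55 [ 0.5953 -0.0957  0.0197] [370.3642 243.8406]
tray_seat 0.47 [0.4562 0.1894 0.0656] [218.0742 214.0288]
stand_floor 0.92 [ 0.4569 -0.2062  0.0322] [394.8077 291.1472]
stored 0.79 [0
[... 353 characters left out ...]
283.316  261.2293]
bottle 0.75 [0.4727 0.1877 0.0652] [285.7535 159.595 ]
bottle_code 0.73 [0.4721 0.1896 0.0684] [285.4064 158.1024]
tray_code 0.91 [ 0.5838 -0.1079  0.0265] [341.8294 257.9386]
tray_seat 0.69 [ 0.6214 -0.1165  0.0259] [361.4762 260.5079]
stand_floor 0.56 [ 0.4794 -0.2184  0.0185] [288.5445 310.8991]
stored 0.63 [0.6749 0.1098 0.0872] [373.1355 166.919 ]
sample_cup 0.8 [ 0.5287 -0.0423  0.0228] [312.6191 237.0503]
wrist [[293.1881   0.     315.5424]
 [  0.     293.1881 199.9107]
 [  0.       0.       1.    ]] [0.2016 0.5959 0.3728] [ 0.2395 -0.111  -0.9645]
bottle 0.82 [0.449  0.2194 0.0311] [153.6966 389.8089]
bottle_code 0.73 [0.4482 0.2125 0.0308] [149.5497 390.7717]
1.35
```

View pics/scene0.png

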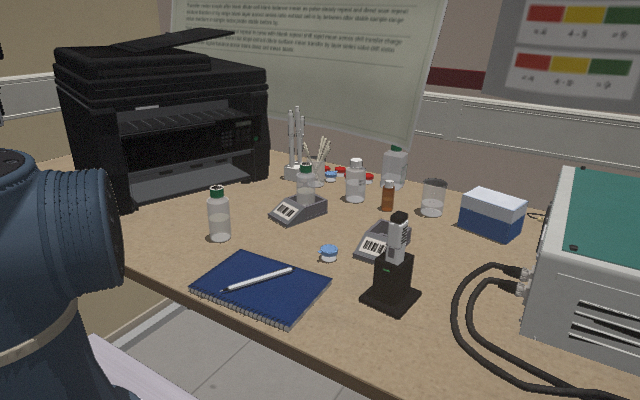

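View pics/side0.png

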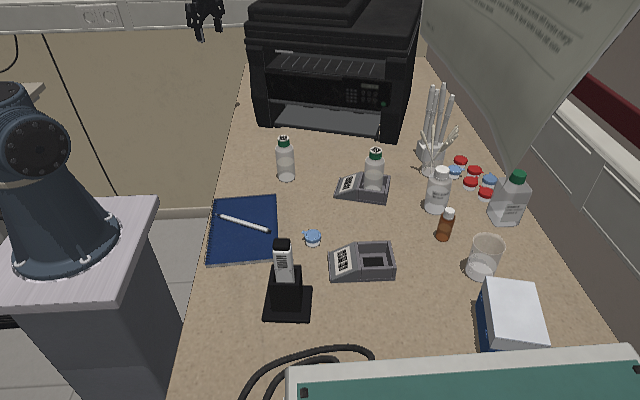

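View pics/wrist0.png

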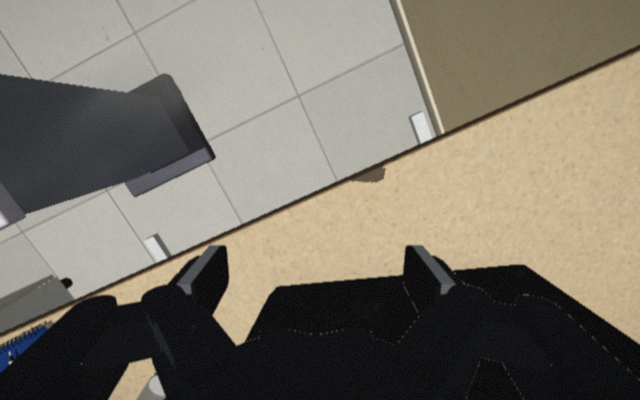

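```bash
python3 - <<'E'
import cv2,numpy as np
a=cv2.imread('pics/scene0.png');b=cv2.imread('pics/side0.png')
def c(im,x,y,w,h,s): return cv2.resize(im[y:y+h,x:x+w],None,fx=s,fy=s,interpolation=cv2.INTER_CUBIC)
cv2.imwrite('pics/z1.png',np.hstack([c(a,345,205,80,115,5),c(b,255,230,80,115,5)]))
cv2.imwrite('pics/z2.png',np.hstack([c(a,345,210,80,60,5),c(b,322,230,80,60,5)]))
cv2.imwrite('pics/z3.png',np.hstack([c(a,195,175,50,80,7),c(b,262,125,50,80,7)]))
E
```

```text
(no output)
```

View pics/z1.png

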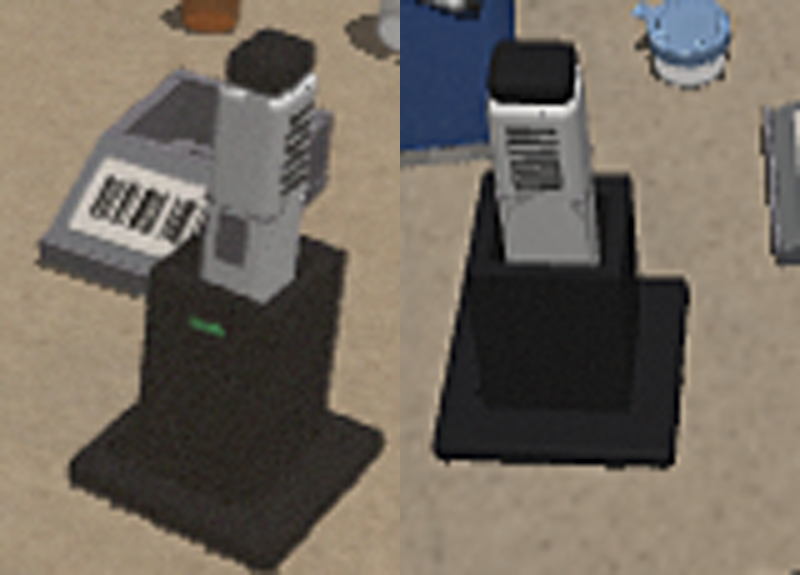

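View pics/z2.png

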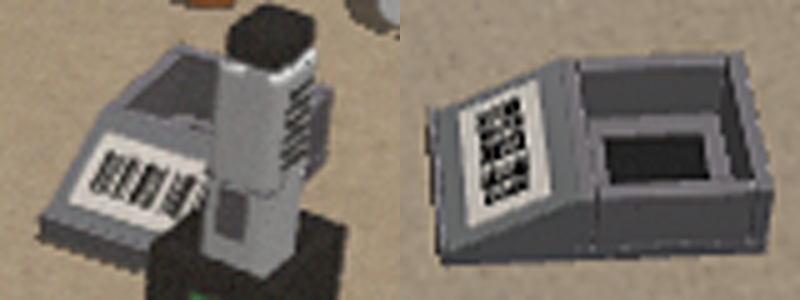

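View pics/z3.png

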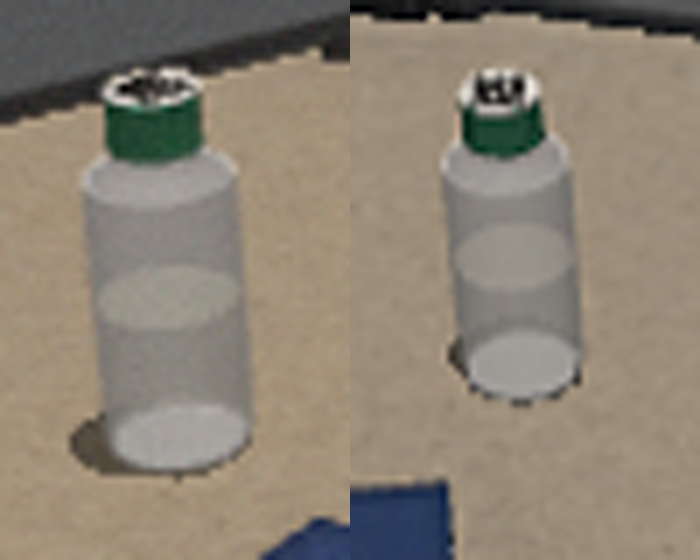

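```bash
python3 - <<'E'
from h import *
np.set_printoptions(precision=4,suppress=True)
A=lambda u,v,s,x,y,o=0:((u-o)/s+x-0.4,(v)/s+y-0.4)
S=lambda n,p,z:plane(n,p[0],p[1],z)
print('cap scene',S('scene',A(150,88,7,195,175),.118),'side',S('side',A(500,90,7,262,125,350),.118))
print('bot scene',S('scene',A(180,437,7,195,175),.0),'side',S('side',A(522,367,7,262,125,350),.0))
print('foot side',[S('side',A(u,v,5,255,230,400),z) for u,v,z in [(436,458,0),(672,465,0),(688,282,.01)]])
print('block top side',[S('side',A(u,v,5,255,230,400),.085) for u,v in [(480,178),(632,178),(638,270),(472,270)]])
print('foot scene',[S('scene',A(u,v,5,345,205),0) for u,v in [(72,483),(268,570),(382,447)]])
print('block top scene',[S('scene',A(u,v,5,345,205),.085) for u,v in [(145,282),(348,255),(240,230)]])
print('rdr top side',[S('side',A(u,v,5,255,230,400),.165) for u,v in [(492,42),(575,42),(575,78),(490,78)]])
print('rdr top scene',[S('scene',A(u,v,5,345,205),.165) for u,v in [(228,48),(262,28),(315,42),(285,68)]])
print('label side',[S('side',A(u,v,5,322,230,400),z) for u,v,z in [(458,108,.014),(540,85,.032),(552,200,.032),(470,228,.014),(505,155,.023)]])
print('tray top side',[S('side',A(u,v,5,322,230,400),.037) for u,v in [(565,60),(743,57),(772,187),(592,197)]])
print('tray scene',[S('scene',A(u,v,5,345,210),.0) for u,v in [(40,235)]])
E
```

```text
cap scene [0.4697 0.2026 0.118 ] side [0.4697 0.2044 0.118 ]
bot scene [0.4704 0.2035 0.    ] side [0.4691 0.2045 0.    ]
foot side [array([ 0.4308, -0.224 ,  0.    ]), array([ 0.5144, -0.2321,  0.    ]), array([ 0.5231, -0.1597,  0.01  ])]
block top side [array([ 0.4521, -0.1691,  0.085 ]), array([ 0.5051, -0.1726,  0.085 ]), array([ 0.5065, -0.2131,  0.085 ]), array([ 0.451 , -0.2095,  0.085 ])]
foot scene [array([ 0.4383, -0.1509,  0.    ]), array([ 0.4332, -0.2253,  0.    ]), array([ 0.5173, -0.2342,  0.    ])]
block top scene [array([ 0.444 , -0.1691,  0.085 ]), array([ 0.4971, -0.2189,  0.085 ]), array([ 0.4918, -0.1822,  0.085 ])]
rdr top side [array([ 0.4639, -0.1829,  0.165 ]), array([ 0.4904, -0.1847,  0.165 ]), array([ 0.4905, -0.2006,  0.165 ]), array([ 0.4639, -0.1988,  0.165 ])]
rdr top scene [array([ 0.4653, -0.1814,  0.165 ]), array([ 0.4851, -0.1848,  0.165 ]), array([ 0.4851, -0.2029,  0.165 ]), array([ 0.4623, -0.2018,  0.165 ])]
label side [array([ 0.5692, -0.0771,  0.014 ]), array([ 0.6016, -0.0836,  0.032 ]), array([ 0.5996, -0.1434,  0.032 ]), array([ 0.569 , -0.1399,  0.014 ]), array([ 0.585 , -0.1117,  0.023 ])]
tray top side [array([ 0.6124, -0.0752,  0.037 ]), array([ 0.684 , -0.0785,  0.037 ]), array([ 0.6822, -0.1468,  0.037 ]), array([ 0.6141, -0.1472,  0.037 ])]
tray scene [array([ 0.56  , -0.0742,  0.    ])]
```

```bash
python3 - <<'E'
from h import *
from scipy.spatial.transform import Rotation as Ro
s=sensors.observe(); M=Ro.from_euler('xyz',s['tcp_rot']).as_matrix(); print(M.round(3)); print('yaw of tool y',np.arctan2(M[1,1],M[0,1]), s['qpos'])
E
```

```text
[[ 0.     0.42   0.907]
 [ 0.     0.907 -0.42 ]
 [-1.     0.     0.   ]]
yaw of tool y 1.1370062279533373 [ 9.58493256e-01  5.27466261e-01  1.43267328e+00  1.57757370e-05
  1.18136258e+00 -1.78518961e-01]
```

Call:
{"name": "jog_arm", "arguments": {
  "steps": [
    {"x": 0.004, "y": -0.04, "z": 0, "roll": 0.07},
    {"x": 0.008, "y": -0.08, "z": 0, "roll": 0.14},
    {"x": 0.014, "y": -0.12, "z": 0, "roll": 0.21},
    {"x": 0.02, "y": -0.16, "z": 0, "roll": 0.28},
    {"x": 0.028, "y": -0.2, "z": 0, "roll": 0.345}
  ],
  "grip": 1
}}

```text
clock: 1.77
ee_pos: [0.2902, 0.3654, 0.304]
tcp_rot: [0.167, 1.571, 0.083]
force: [0.6, -0.2, -0.2]
opening: 0.0852
```

Call:
{"name": "jog_arm", "arguments": {
  "steps": [
    {"x": 0.014, "y": -0.039, "z": 0},
    {"x": 0.028, "y": -0.078, "z": 0},
    {"x": 0.042, "y": -0.117, "z": 0},
    {"x": 0.056, "y": -0.156, "z": 0},
    {"x": 0.07, "y": -0.195, "z": 0}
  ]
}}

```text
invalid input at $.steps[0]: expected keys x, y, z, roll
```

Call:
{"name": "jog_arm", "arguments": {
  "steps": [
    {"x": 0.014, "y": -0.039, "z": 0},
    {"x": 0.028, "y": -0.078, "z": 0},
    {"x": 0.042, "y": -0.117, "z": 0},
    {"x": 0.056, "y": -0.156, "z": 0},
    {"x": 0.07, "y": -0.195, "z": 0}
  ]
}}

```text
invalid input at $.steps[0]: expected keys x, y, z, roll
```

Call:
{"name": "jog_arm", "arguments": {
  "steps": [
    {"x": 0.013, "y": -0.039, "z": 0, "roll": 0},
    {"x": 0.026, "y": -0.078, "z": 0, "roll": 0},
    {"x": 0.039, "y": -0.117, "z": 0, "roll": 0},
    {"x": 0.052, "y": -0.156, "z": 0, "roll": 0},
    {"x": 0.065, "y": -0.194, "z": 0, "roll": 0}
  ]
}}

```text
clock: 2.18
ee_pos: [0.3559, 0.1713, 0.3043]
tcp_rot: [0.221, 1.57, 0.133]
force: [-0.0, 0.6, -0.5]
opening: 0.0851
```

Call:
{"name": "jog_arm", "arguments": {
  "steps": [
    {"x": 0.013, "y": -0.039, "z": 0, "roll": 0},
    {"x": 0.026, "y": -0.078, "z": 0, "roll": 0},
    {"x": 0.039, "y": -0.117, "z": 0, "roll": 0},
    {"x": 0.052, "y": -0.156, "z": 0, "roll": 0},
    {"x": 0.064, "y": -0.19, "z": 0, "roll": 0}
  ]
}}

```text
clock: 2.6
ee_pos: [0.4203, -0.0195, 0.3043]
tcp_rot: [-0.322, 1.569, -0.412]
force: [0.8, 1.1, -0.5]
opening: 0.0857
```

Call:
{"name": "jog_arm", "arguments": {
  "steps": [
    {"x": 0.0, "y": -0.03, "z": 0, "roll": 0},
    {"x": 0.0, "y": -0.06, "z": 0, "roll": 0},
    {"x": 0.0, "y": -0.08, "z": 0, "roll": 0},
    {"x": 0.0, "y": -0.1, "z": 0, "roll": 0},
    {"x": 0.0, "y": -0.1, "z": 0, "roll": 0}
  ]
}}

```text
clock: 3.02
ee_pos: [0.4207, -0.1204, 0.3043]
tcp_rot: [-0.746, 1.567, -0.839]
force: [0.5, 0.1, -1.4]
opening: 0.0855
```

```bash
cat >> h.py <<'E'
from scipy.spatial.transform import Rotation as Ro
def st():
    s=sensors.observe(); M=Ro.from_euler('xyz',s['tcp_rot']).as_matrix()
    print('t',round(s['clock'],2),'pos',s['ee_pos'].round(4),'yaw',round(np.arctan2(M[1,1],M[0,1]),4),'xax',M[:,0].round(3),'F',s['force'].round(1),'q',s['qpos'].round(2),'op',round(s['opening'],4)); return s
E
python3 - <<'E'
from h import *
st(); ci=camera_info('wrist'); snap('wrist','w1'); 
for q in ['code_reader','stand_floor','tray_code']:
    for d in spot_in(q,'wrist')[:2]: print(q,d['conf'],world('wrist',d['location'],ci))
E
```

```text
t 3.02 pos [ 0.4207 -0.1204  0.3043] yaw 1.4783 xax [ 0.002 -0.003 -1.   ] F [ 0.5  0.1 -1.4] q [-0.53  0.27  1.88 -0.    0.98 -2.01] op 0.0855
code_reader 0.61 [ 0.46755052 -0.18395683  0.14506212]
stand_floor 0.65 [ 0.44785455 -0.17417608  0.02369365]
tray_code 0.67 [ 0.58473091 -0.11011937  0.02511198]
```

View pics/w1.png

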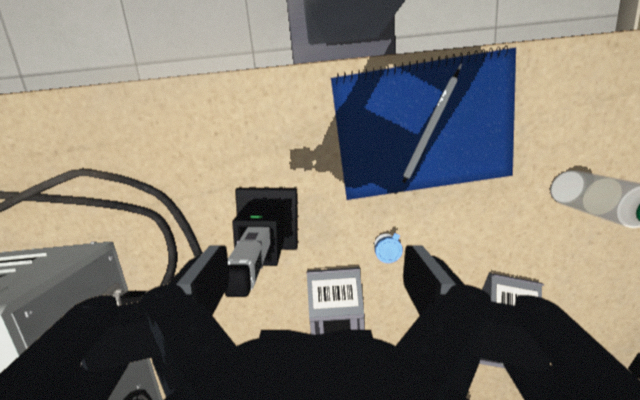

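```bash
python3 - <<'E'
import cv2,numpy as np
a=cv2.imread('pics/w1.png')
cv2.imwrite('pics/z4.png',cv2.resize(a[175:315,210:370],None,fx=5,fy=4.2,interpolation=cv2.INTER_CUBIC))
E
```

```text
(no output)
```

View pics/z4.png

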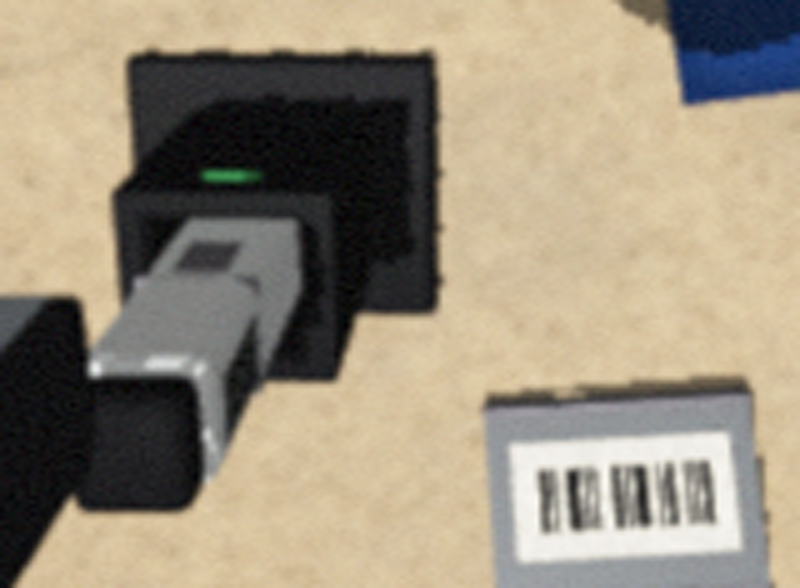

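```bash
python3 - <<'E'
from h import *
np.set_printoptions(precision=4,suppress=True)
P=lambda u,v,z:plane('wrist',u/5+210-.4,v/4.2+175-.4,z)
print('foot',[P(*c) for c in [(130,58,.01),(433,55,.01),(437,310,.01)]])
print('block',[P(*c) for c in [(115,192,.085),(332,195,.085),(335,380,.085)]])
print('rdr',[P(*c) for c in [(90,378,.165),(200,378,.165),(195,510,.165),(78,510,.165)]])
print('label',[P(*c) for c in [(510,443,.0155),(733,430,.0155),(743,553,.031),(520,563,.031),(626,497,.023)]])
print('tray front',[P(*c) for c in [(487,405,.006),(750,390,.006)]])
E
```

```text
foot [array([ 0.4271, -0.2176,  0.01  ]), array([ 0.4329, -0.1409,  0.01  ]), array([ 0.5161, -0.1487,  0.01  ])]
block [array([ 0.4449, -0.2038,  0.085 ]), array([ 0.4497, -0.159 ,  0.085 ]), array([ 0.4998, -0.1646,  0.085 ])]
rdr [array([ 0.455 , -0.1874,  0.165 ]), array([ 0.4566, -0.1702,  0.165 ]), array([ 0.4842, -0.1752,  0.165 ]), array([ 0.4825, -0.194 ,  0.165 ])]
label [array([ 0.5621, -0.1331,  0.0155]), array([ 0.5628, -0.0722,  0.0155]), array([ 0.5977, -0.0735,  0.031 ]), array([ 0.5961, -0.1334,  0.031 ]), array([ 0.5799, -0.1031,  0.023 ])]
tray front [array([ 0.5531, -0.1388,  0.006 ]), array([ 0.5541, -0.0658,  0.006 ])]
```

```bash
python3 - <<'E'
from h import *
np.set_printoptions(precision=4,suppress=True)
for i in range(3):
    st();ci=camera_info('wrist'); print(-np.array(ci['R']).T@np.array(ci['t']),np.array(ci['R'])[2],np.array(ci['R'])[0])
for X in [(.585,-.111,.023),(.580,-.103,.023),(.477,-.192,.165)]: print(proj('wrist',X))
E
```

```text
t 3.22 pos [ 0.4193 -0.1161  0.3039] yaw 1.4824 xax [-0.001  0.001 -1.   ] F [-0.5  0.9 -1. ] q [-0.53  0.27  1.89  0.    0.98 -2.01] op 0.0854
[ 0.3524 -0.1095  0.3728] [ 0.2624 -0.0225 -0.9647] [0.0881 0.9961 0.0007]
t 3.22 pos [ 0.4193 -0.1161  0.3039] yaw 1.4824 xax [-0.001  0.001 -1.   ] F [-0.5  0.9 -1. ] q [-0.53  0.27  1.89  0.    0.98 -2.01] op 0.0854
[ 0.3524 -0.1095  0.3728] [ 0.2624 -0.0225 -0.9647] [0.0881 0.9961 0.0007]
t 3.22 pos [ 0.4193 -0.1161  0.3039] yaw 1.4824 xax [-0.001  0.001 -1.   ] F [-0.5  0.9 -1. ] q [-0.53  0.27  1.89  0.    0.98 -2.01] op 0.0854
[ 0.3524 -0.1095  0.3728] [ 0.2624 -0.0225 -0.9647] [0.0881 0.9961 0.0007]
[329.2963 296.6771]
[334.9077 292.9891]
[226.4547 289.7967]
```

```bash
python3 - <<'E'
from h import *
st(); snap('wrist','w2'); st()
a=cv2.imread('pics/w2.png')
cv2.imwrite('pics/z5.png',cv2.resize(a[175:315,210:370],None,fx=5,fy=4.2,interpolation=cv2.INTER_CUBIC))
E
```

```text
t 3.22 pos [ 0.4193 -0.1161  0.3039] yaw 1.4824 xax [-0.001  0.001 -1.   ] F [-0.5  0.9 -1. ] q [-0.53  0.27  1.89  0.    0.98 -2.01] op 0.0854
t 3.27 pos [ 0.4193 -0.1158  0.3039] yaw 1.4831 xax [-0.001  0.001 -1.   ] F [ 0.5 -0.2  0.1] q [-0.53  0.27  1.89  0.    0.98 -2.01] op 0.0859
```

View pics/z5.png

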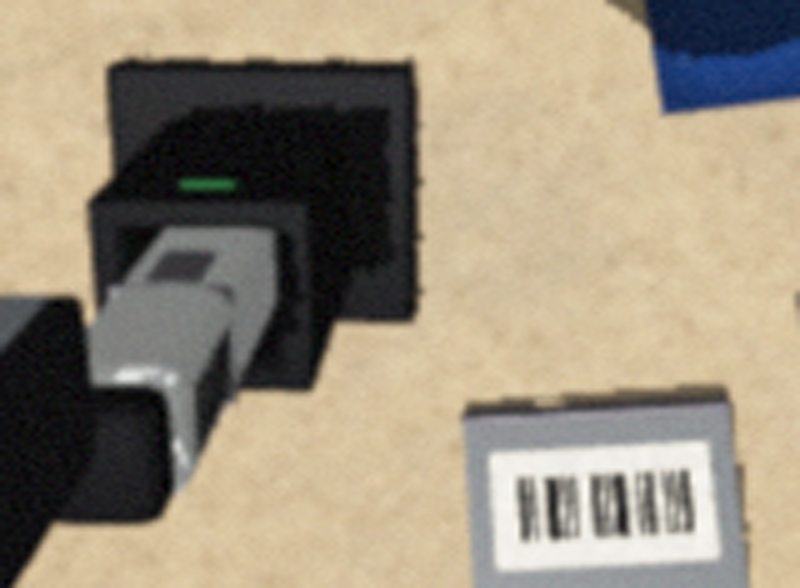

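```bash
python3 - <<'E'
from h import *
np.set_printoptions(precision=4,suppress=True)
P=lambda u,v,z:plane('wrist',u/5+210-.4,v/4.2+175-.4,z)
print('foot',[P(*c) for c in [(108,68,.01),(413,64,.01),(415,320,.01)]])
print('block',[P(*c) for c in [(91,203,.085),(308,206,.085),(312,388,.085)]])
print('label',[P(*c) for c in [(489,453,.0155),(713,440,.0155),(722,560,.031),(498,572,.031),(606,507,.023)]])
E
```

```text
foot [array([ 0.4298, -0.2235,  0.01  ]), array([ 0.4353, -0.1461,  0.01  ]), array([ 0.5192, -0.1547,  0.01  ])]
block [array([ 0.4475, -0.209 ,  0.085 ]), array([ 0.4522, -0.1642,  0.085 ]), array([ 0.5018, -0.1696,  0.085 ])]
label [array([ 0.5653, -0.1389,  0.0155]), array([ 0.566 , -0.0776,  0.0155]), array([ 0.5998, -0.0789,  0.031 ]), array([ 0.599 , -0.1393,  0.031 ]), array([ 0.5831, -0.1085,  0.023 ])]
```

Call:
{"name": "jog_arm", "arguments": {
  "steps": [
    {"x": 0.02, "y": -0.026, "z": 0, "roll": 0},
    {"x": 0.04, "y": -0.052, "z": 0, "roll": 0},
    {"x": 0.0555, "y": -0.0735, "z": 0, "roll": 0},
    {"x": 0.0555, "y": -0.0735, "z": -0.03, "roll": 0},
    {"x": 0.0555, "y": -0.0735, "z": -0.06, "roll": 0}
  ]
}}

```text
clock: 3.68
ee_pos: [0.4777, -0.1914, 0.2448]
tcp_rot: [-0.495, 1.564, -0.583]
force: [-1.1, 0.4, -0.0]
opening: 0.0851
```

Call:
{"name": "jog_arm", "arguments": {
  "steps": [
    {"x": 0, "y": 0, "z": -0.025, "roll": 0},
    {"x": 0, "y": 0, "z": -0.05, "roll": 0},
    {"x": 0, "y": 0, "z": -0.068, "roll": 0},
    {"x": 0, "y": 0, "z": -0.068, "roll": 0},
    {"x": 0, "y": 0, "z": -0.068, "roll": 0}
  ]
}}

```text
clock: 4.1
ee_pos: [0.475, -0.1892, 0.1754]
tcp_rot: [2.602, 1.568, 2.515]
force: [0.5, -0.8, -0.4]
opening: 0.0855
```

```bash
python3 - <<'E'
from h import *
st(); snap('side','s2'); snap('scene','c2'); st()
b=cv2.imread('pics/side0.png')
def c(im,x,y,w,h,s): return cv2.resize(im[y:y+h,x:x+w],None,fx=s,fy=s,interpolation=cv2.INTER_CUBIC)
cv2.imwrite('pics/z6.png',np.hstack([c(cv2.imread('pics/c2.png'),330,150,130,170,3),c(cv2.imread('pics/s2.png'),220,150,130,170,3)]))
E
```

```text
t 4.1 pos [ 0.475  -0.1892  0.1754] yaw 1.4835 xax [-0.002  0.002 -1.   ] F [ 0.5 -0.8 -0.4] q [-0.6   0.58  1.83  0.    0.74 -2.08] op 0.0855
t 4.2 pos [ 0.4759 -0.1901  0.177 ] yaw 1.4831 xax [ 0.002 -0.001 -1.   ] F [-0.7  0.2 -0.5] q [-0.6   0.58  1.83  0.    0.74 -2.08] op 0.0855
```

View pics/z6.png

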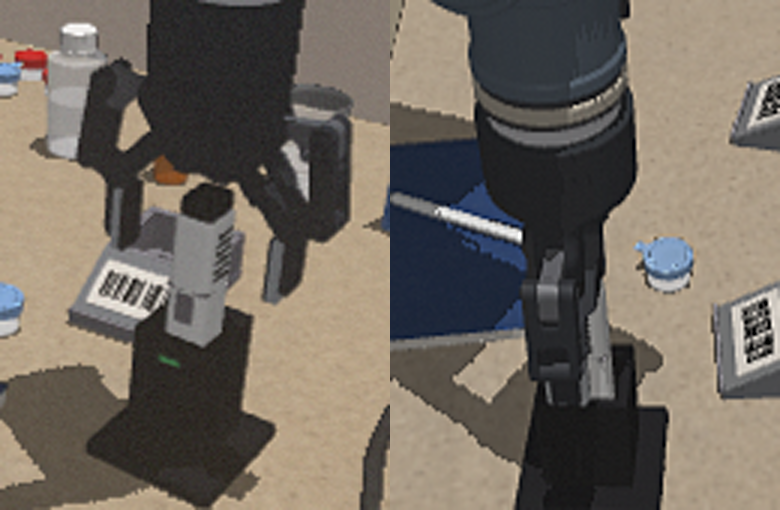

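```bash
python3 - <<'E'
from h import *
f=lambda X:((proj('side',X)-[220,150])*3+[390,0]).round(0)
print('finger tip',f((.4755-.0,-.1905-.047,.116)),f((.4755,-.1905-.047,.17)),'reader',f((.4755,-.2025,.10)),f((.4755,-.2025,.13)))
E
python3 - <<'E'
import cv2
b=cv2.imread('pics/s2.png')
cv2.imwrite('pics/z7.png',cv2.resize(b[220:320,250:320],None,fx=8,fy=6,interpolation=cv2.INTER_CUBIC))
E
```

```text
finger tip [576. 403.] [567. 334.] reader [579. 371.] [575. 335.]
```

View pics/z7.png

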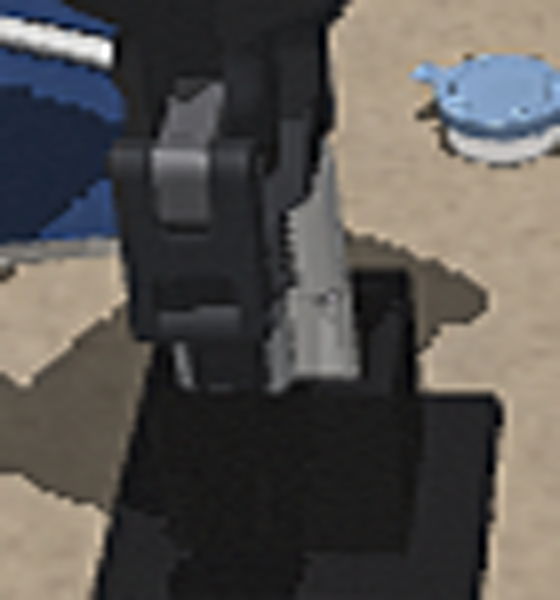

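Call:
{"name": "jog_arm", "arguments": {
  "steps": [
    {"x": 0.001, "y": 0, "z": 0, "roll": 0},
    {"x": 0.001, "y": 0, "z": 0, "roll": 0},
    {"x": 0.001, "y": 0, "z": 0, "roll": 0},
    {"x": 0.001, "y": 0, "z": 0, "roll": 0},
    {"x": 0.001, "y": 0, "z": 0, "roll": 0}
  ],
  "grip": 0
}}

```text
clock: 4.62
ee_pos: [0.4763, -0.1905, 0.1764]
tcp_rot: [-0.559, 1.57, -0.648]
force: [0.1, 0.4, 0.9]
opening: 0.0251
```

Call:
{"name": "jog_arm", "arguments": {
  "steps": [
    {"x": 0, "y": 0, "z": 0, "roll": 0},
    {"x": 0, "y": 0, "z": 0, "roll": 0},
    {"x": 0, "y": 0, "z": 0, "roll": 0},
    {"x": 0, "y": 0, "z": 0, "roll": 0},
    {"x": 0, "y": 0, "z": 0, "roll": 0}
  ]
}}

```text
clock: 5.03
ee_pos: [0.4764, -0.1907, 0.1764]
tcp_rot: [-0.694, 1.57, -0.783]
force: [-1.5, -0.2, 5.4]
opening: 0.0235
```

Call:
{"name": "jog_arm", "arguments": {
  "steps": [
    {"x": 0, "y": 0, "z": 0.02, "roll": 0},
    {"x": 0, "y": 0, "z": 0.055, "roll": 0},
    {"x": 0, "y": 0, "z": 0.092, "roll": 0},
    {"x": 0, "y": 0, "z": 0.13, "roll": 0},
    {"x": 0, "y": 0, "z": 0.168, "roll": 0}
  ]
}}

```text
clock: 5.45
ee_pos: [0.4755, -0.1899, 0.3448]
tcp_rot: [2.553, 1.569, 2.464]
force: [0.4, -0.7, -0.2]
opening: 0.0232
```

Call:
{"name": "jog_arm", "arguments": {
  "steps": [
    {"x": 0, "y": 0.02, "z": 0, "roll": 0},
    {"x": 0, "y": 0.055, "z": 0, "roll": 0},
    {"x": 0, "y": 0.093, "z": 0, "roll": 0},
    {"x": 0, "y": 0.131, "z": 0, "roll": 0},
    {"x": 0, "y": 0.17, "z": 0, "roll": 0}
  ]
}}

```text
clock: 5.87
ee_pos: [0.4754, -0.0189, 0.3434]
tcp_rot: [2.748, 1.57, 2.657]
force: [1.9, -0.5, -1.6]
opening: 0.0234
```

Call:
{"name": "jog_arm", "arguments": {
  "steps": [
    {"x": -0.001, "y": 0.04, "z": 0, "roll": 0},
    {"x": -0.002, "y": 0.08, "z": 0, "roll": 0},
    {"x": -0.003, "y": 0.12, "z": 0, "roll": 0},
    {"x": -0.004, "y": 0.155, "z": 0, "roll": 0},
    {"x": -0.005, "y": 0.185, "z": 0, "roll": 0}
  ]
}}

```text
clock: 6.28
ee_pos: [0.4701, 0.167, 0.3433]
tcp_rot: [2.983, 1.569, 2.895]
force: [0.3, -0.5, -1.4]
opening: 0.0234
```

Call:
{"name": "jog_arm", "arguments": {
  "steps": [
    {"x": -0.001, "y": 0.022, "z": 0, "roll": 0},
    {"x": -0.0015, "y": 0.034, "z": 0, "roll": 0},
    {"x": -0.0015, "y": 0.039, "z": 0, "roll": 0},
    {"x": -0.0015, "y": 0.039, "z": 0, "roll": 0},
    {"x": -0.0015, "y": 0.039, "z": 0, "roll": 0}
  ]
}}

```text
clock: 6.7
ee_pos: [0.4697, 0.2028, 0.3436]
tcp_rot: [-2.164, 1.57, -2.254]
force: [-0.0, -0.4, -0.7]
opening: 0.0234
```

```bash
python3 - <<'E'
from h import *
st(); snap('side','s3'); snap('scene','c3'); st()
b=cv2.imread('pics/side0.png')
def c(im,x,y,w,h,s): return cv2.resize(im[y:y+h,x:x+w],None,fx=s,fy=s,interpolation=cv2.INTER_CUBIC)
cv2.imwrite('pics/z8.png',np.hstack([c(cv2.imread('pics/c3.png'),170,110,100,145,4),c(cv2.imread('pics/s3.png'),235,60,100,145,4)]))
for n,o,k in(('scene',(170,110),0),('side',(235,60),400)):
  for z in (.118,.178,.25,.29): print(n,z,(proj(n,(.470,.2035,z))-o)*4+[k,0])
E
```

```text
t 6.7 pos [0.4697 0.2028 0.3436] yaw 1.4818 xax [-0.001 -0.001 -1.   ] F [-0.  -0.4 -0.7] q [ 0.19  0.33  1.66 -0.    1.15 -1.29] op 0.0234
t 6.8 pos [0.4698 0.2023 0.3438] yaw 1.4803 xax [-0.    -0.001 -1.   ] F [-0.2 -0.7 -0.6] q [ 0.19  0.33  1.66 -0.    1.15 -1.29] op 0.0238
scene 0.118 [183.20158532 308.12980263]
scene 0.178 [173.52505018 197.43475813]
scene 0.25 [161.13809211  55.73374075]
scene 0.29 [153.8586378  -27.53981811]
side 0.118 [592.59364416 310.6278769 ]
side 0.178 [584.8779574  220.34661761]
side 0.25 [574.74166315 101.74182741]
side 0.29 [568.64417789  30.39514566]
```

View pics/z8.png

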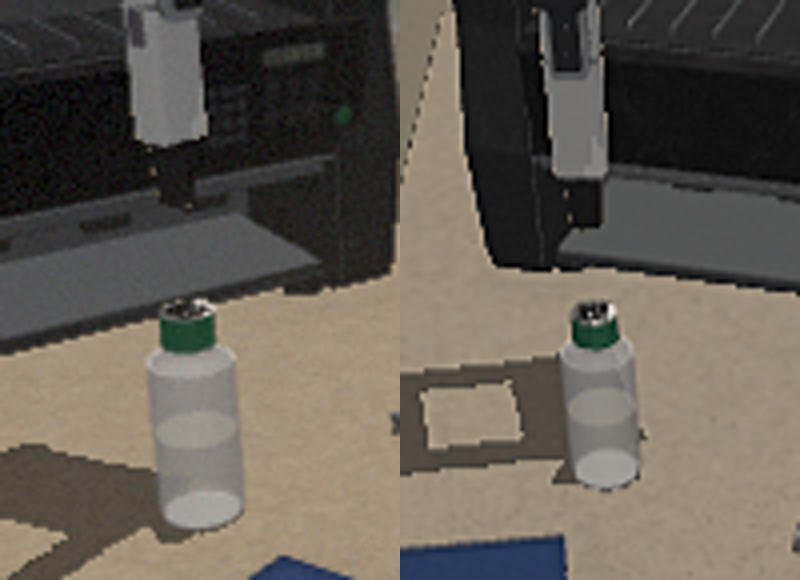

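Call:
{"name": "jog_arm", "arguments": {
  "steps": [
    {"x": 0, "y": 0, "z": 0, "roll": 0},
    {"x": 0, "y": 0, "z": 0, "roll": 0},
    {"x": 0, "y": 0, "z": 0, "roll": 0},
    {"x": 0, "y": 0, "z": 0, "roll": 0},
    {"x": 0, "y": 0, "z": 0, "roll": 0}
  ]
}}

```text
clock: 7.22
ee_pos: [0.4697, 0.2034, 0.3439]
tcp_rot: [0.253, 1.571, 0.164]
force: [0.8, 0.5, -0.3]
opening: 0.0235
```

Call:
{"name": "jog_arm", "arguments": {
  "steps": [
    {"x": 0, "y": 0, "z": 0, "roll": 0},
    {"x": 0, "y": 0, "z": 0, "roll": 0},
    {"x": 0, "y": 0, "z": 0, "roll": 0},
    {"x": 0, "y": 0, "z": 0, "roll": 0},
    {"x": 0, "y": 0, "z": 0, "roll": 0}
  ]
}}

```text
clock: 7.63
ee_pos: [0.4696, 0.2037, 0.3439]
tcp_rot: [-0.983, 1.571, -1.071]
force: [0.3, -0.1, -1.5]
opening: 0.0229
```

Call:
{"name": "jog_arm", "arguments": {
  "steps": [
    {"x": 0, "y": 0, "z": 0, "roll": 0},
    {"x": 0, "y": 0, "z": 0, "roll": 0},
    {"x": 0, "y": 0, "z": 0, "roll": 0},
    {"x": 0, "y": 0, "z": 0, "roll": 0},
    {"x": 0, "y": 0, "z": 0, "roll": 0}
  ]
}}

```text
clock: 8.05
ee_pos: [0.4697, 0.2036, 0.3439]
tcp_rot: [-2.546, 1.571, -2.635]
force: [-0.5, 0.2, -0.9]
opening: 0.0233
```

Call:
{"name": "jog_arm", "arguments": {
  "steps": [
    {"x": 0, "y": 0, "z": 0, "roll": 0},
    {"x": 0, "y": 0, "z": 0, "roll": 0},
    {"x": 0, "y": 0, "z": 0, "roll": 0},
    {"x": 0, "y": 0, "z": 0, "roll": 0},
    {"x": 0, "y": 0, "z": 0, "roll": 0}
  ]
}}

```text
clock: 8.47
ee_pos: [0.4697, 0.2036, 0.3439]
tcp_rot: [2.697, 1.571, 2.609]
force: [0.2, 0.4, -1.3]
opening: 0.0233
```

Call:
{"name": "jog_arm", "arguments": {
  "steps": [
    {"x": 0, "y": -0.02, "z": 0, "roll": 0},
    {"x": 0.001, "y": -0.06, "z": 0, "roll": 0},
    {"x": 0.002, "y": -0.1, "z": 0, "roll": 0},
    {"x": 0.003, "y": -0.14, "z": 0, "roll": 0},
    {"x": 0.003, "y": -0.18, "z": 0, "roll": 0}
  ]
}}

```text
clock: 8.88
ee_pos: [0.4726, 0.0221, 0.3441]
tcp_rot: [-0.093, 1.57, -0.181]
force: [0.8, 0.1, -1.5]
opening: 0.0228
```

Call:
{"name": "jog_arm", "arguments": {
  "steps": [
    {"x": 0, "y": -0.04, "z": 0, "roll": 0},
    {"x": 0.001, "y": -0.08, "z": 0, "roll": 0},
    {"x": 0.002, "y": -0.12, "z": 0, "roll": 0},
    {"x": 0.003, "y": -0.16, "z": 0, "roll": 0},
    {"x": 0.0035, "y": -0.19, "z": 0, "roll": 0}
  ]
}}

```text
clock: 9.3
ee_pos: [0.4762, -0.1697, 0.3442]
tcp_rot: [-0.857, 1.569, -0.947]
force: [-0.7, -0.6, -1.0]
opening: 0.0234
```

Call:
{"name": "jog_arm", "arguments": {
  "steps": [
    {"x": 0, "y": -0.015, "z": 0, "roll": 0},
    {"x": 0, "y": -0.024, "z": -0.01, "roll": 0},
    {"x": 0, "y": -0.024, "z": -0.035, "roll": 0},
    {"x": 0, "y": -0.024, "z": -0.06, "roll": 0},
    {"x": 0, "y": -0.024, "z": -0.075, "roll": 0}
  ]
}}

```text
clock: 9.72
ee_pos: [0.4749, -0.1892, 0.2662]
tcp_rot: [2.552, 1.567, 2.463]
force: [-0.6, 0.5, -1.2]
opening: 0.0234
```

```bash
python3 - <<'E'
from h import *
st(); snap('side','s4'); snap('scene','c4'); st()
def c(im,x,y,w,h,s): return cv2.resize(im[y:y+h,x:x+w],None,fx=s,fy=s,interpolation=cv2.INTER_CUBIC)
cv2.imwrite('pics/z9.png',np.hstack([c(cv2.imread('pics/c4.png'),330,130,100,145,4),c(cv2.imread('pics/s4.png'),240,170,100,145,4)]))
E
```

```text
t 9.72 pos [ 0.4749 -0.1892  0.2662] yaw 1.4819 xax [-0.003  0.003 -1.   ] F [-0.6  0.5 -1.2] q [-0.6   0.43  1.75  0.    0.96 -2.08] op 0.0234
t 9.82 pos [ 0.4743 -0.1886  0.2658] yaw 1.4825 xax [-0.007  0.005 -1.   ] F [-0.6  0.  -1.1] q [-0.6   0.43  1.75  0.    0.97 -2.08] op 0.0232
```

View pics/z9.png

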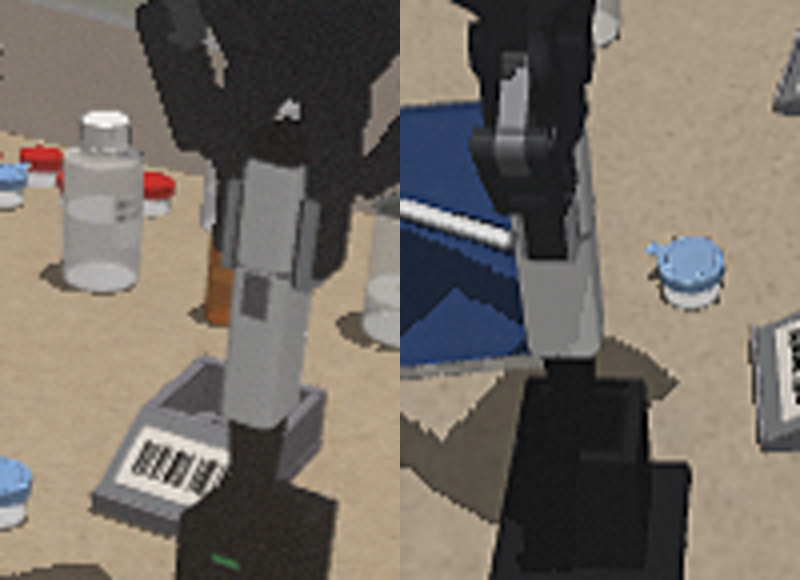

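Call:
{"name": "jog_arm", "arguments": {
  "steps": [
    {"x": 0, "y": 0, "z": -0.02, "roll": 0},
    {"x": 0, "y": 0, "z": -0.038, "roll": 0},
    {"x": 0, "y": 0, "z": -0.038, "roll": 0},
    {"x": -0.006, "y": 0.0005, "z": -0.038, "roll": 0},
    {"x": -0.012, "y": 0.001, "z": -0.038, "roll": 0}
  ]
}}

```text
clock: 10.23
ee_pos: [0.4655, -0.1897, 0.2321]
tcp_rot: [-0.305, 1.565, -0.394]
force: [7.6, 0.7, -3.2]
opening: 0.0232
```

Call:
{"name": "jog_arm", "arguments": {
  "steps": [
    {"x": -0.005, "y": 0.0005, "z": 0, "roll": 0},
    {"x": -0.01, "y": 0.001, "z": 0, "roll": 0},
    {"x": -0.015, "y": 0.0013, "z": 0, "roll": 0},
    {"x": -0.02, "y": 0.0018, "z": 0, "roll": 0},
    {"x": -0.025, "y": 0.0022, "z": 0, "roll": 0}
  ]
}}

```text
clock: 10.65
ee_pos: [0.4422, -0.1887, 0.2333]
tcp_rot: [-0.359, 1.558, -0.449]
force: [6.4, 0.7, -3.0]
opening: 0.0234
```

```bash
python3 - <<'E'
from h import *
st(); snap('side','s5'); snap('scene','c5'); st()
def c(im,x,y,w,h,s): return cv2.resize(im[y:y+h,x:x+w],None,fx=s,fy=s,interpolation=cv2.INTER_CUBIC)
cv2.imwrite('pics/z10.png',np.hstack([c(cv2.imread('pics/c5.png'),330,130,100,145,4),c(cv2.imread('pics/s5.png'),240,170,100,145,4)]))
E
```

```text
t 10.65 pos [ 0.4422 -0.1887  0.2333] yaw 1.4805 xax [ 0.011 -0.005 -1.   ] F [ 6.4  0.7 -3. ] q [-0.64  0.44  1.87  0.    0.82 -2.12] op 0.0234
t 10.75 pos [ 0.4415 -0.1886  0.2334] yaw 1.4806 xax [ 0.01  -0.005 -1.   ] F [ 4.3 -0.1 -1.2] q [-0.64  0.44  1.87  0.    0.82 -2.12] op 0.0233
```

View pics/z10.png

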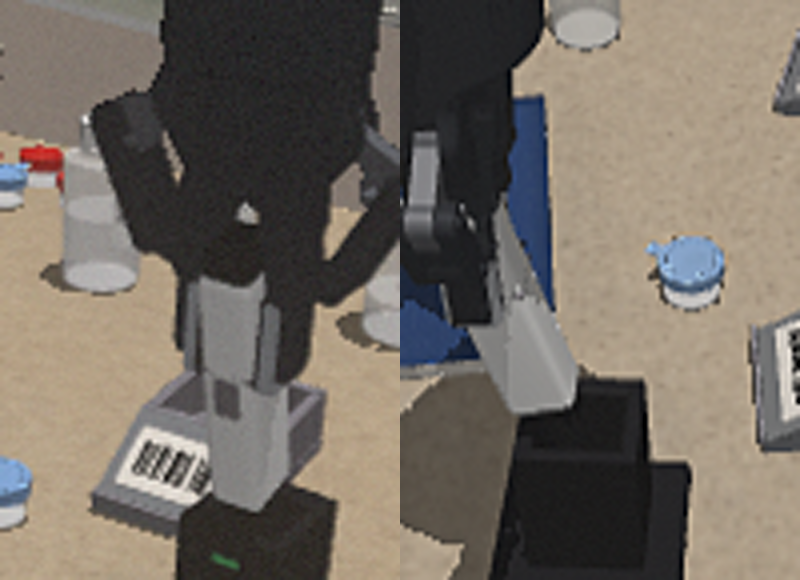

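Call:
{"name": "jog_arm", "arguments": {
  "steps": [
    {"x": -0.005, "y": 0.0005, "z": -0.001, "roll": 0},
    {"x": -0.011, "y": 0.001, "z": -0.002, "roll": 0},
    {"x": -0.016, "y": 0.0014, "z": -0.003, "roll": 0},
    {"x": -0.0215, "y": 0.002, "z": -0.004, "roll": 0},
    {"x": -0.0215, "y": 0.002, "z": -0.004, "roll": 0}
  ]
}}

```text
clock: 11.17
ee_pos: [0.4196, -0.1868, 0.2292]
tcp_rot: [-0.5, 1.561, -0.59]
force: [4.5, -1.9, 3.0]
opening: 0.0232
```

```bash
python3 - <<'E'
from h import *
st(); snap('side','s6'); snap('scene','c6'); st()
def c(im,x,y,w,h,s): return cv2.resize(im[y:y+h,x:x+w],None,fx=s,fy=s,interpolation=cv2.INTER_CUBIC)
cv2.imwrite('pics/z11.png',np.hstack([c(cv2.imread('pics/c6.png'),330,130,100,145,4),c(cv2.imread('pics/s6.png'),220,170,100,145,4)]))
E
```

```text
t 11.17 pos [ 0.4196 -0.1868  0.2292] yaw 1.4809 xax [ 0.008 -0.006 -1.   ] F [ 4.5 -1.9  3. ] q [-0.66  0.43  1.92  0.    0.78 -2.14] op 0.0232
t 11.27 pos [ 0.4198 -0.1869  0.2291] yaw 1.4813 xax [ 0.007 -0.005 -1.   ] F [ 4.7 -1.7  5.8] q [-0.66  0.43  1.92  0.    0.79 -2.14] op 0.0234
```

View pics/z11.png

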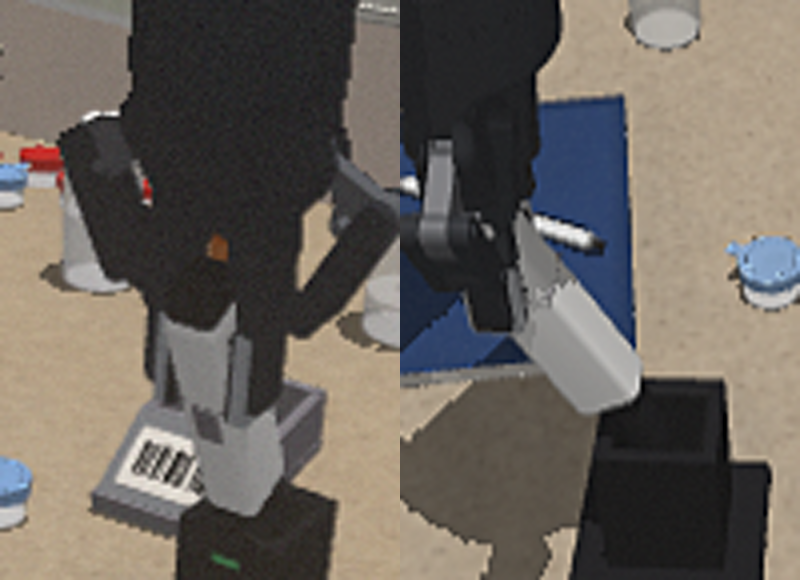

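Call:
{"name": "jog_arm", "arguments": {
  "steps": [
    {"x": 0, "y": 0, "z": 0.02, "roll": 0},
    {"x": 0, "y": 0, "z": 0.045, "roll": 0},
    {"x": 0, "y": 0.005, "z": 0.06, "roll": 0.02},
    {"x": 0.015, "y": 0.025, "z": 0.06, "roll": 0.05},
    {"x": 0.04, "y": 0.045, "z": 0.06, "roll": 0.085}
  ]
}}

```text
clock: 11.68
ee_pos: [0.4548, -0.1394, 0.2877]
tcp_rot: [2.923, 1.565, 2.919]
force: [0.2, -0.1, -1.1]
opening: 0.0232
```

Call:
{"name": "jog_arm", "arguments": {
  "steps": [
    {"x": 0.02, "y": 0.016, "z": 0, "roll": 0},
    {"x": 0.035, "y": 0.027, "z": -0.01, "roll": 0},
    {"x": 0.04, "y": 0.03, "z": -0.02, "roll": 0},
    {"x": 0.04, "y": 0.03, "z": -0.02, "roll": 0},
    {"x": 0.04, "y": 0.03, "z": -0.02, "roll": 0}
  ]
}}

```text
clock: 12.1
ee_pos: [0.4958, -0.1097, 0.2658]
tcp_rot: [2.872, 1.565, 2.87]
force: [0.3, -0.2, -1.9]
opening: 0.0237
```

```bash
python3 - <<'E'
from h import *
st(); snap('side','s7'); snap('scene','c7'); snap('wrist','w7'); st()
def c(im,x,y,w,h,s): return cv2.resize(im[y:y+h,x:x+w],None,fx=s,fy=s,interpolation=cv2.INTER_CUBIC)
cv2.imwrite('pics/z12.png',np.hstack([c(cv2.imread('pics/c7.png'),330,130,100,145,4),c(cv2.imread('pics/s7.png'),260,150,100,145,4)]))
E
```

```text
t 12.1 pos [ 0.4958 -0.1097  0.2658] yaw 1.568 xax [-0.006  0.002 -1.   ] F [ 0.3 -0.2 -1.9] q [-0.44  0.43  1.76 -0.    0.96 -2.01] op 0.0237
t 12.25 pos [ 0.4966 -0.1108  0.267 ] yaw 1.5659 xax [-0.001  0.    -1.   ] F [ 0.7 -0.3 -0.7] q [-0.44  0.42  1.76 -0.    0.96 -2.  ] op 0.0234
```

View pics/z12.png

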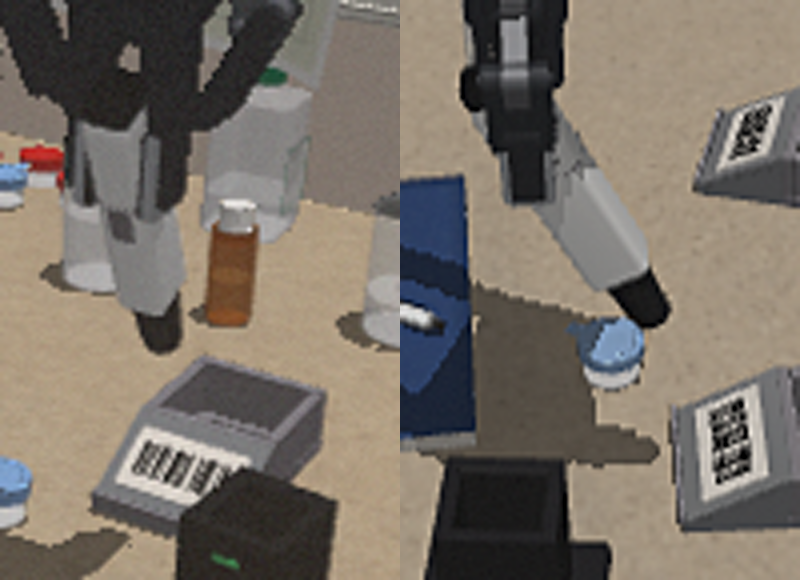

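View pics/w7.png

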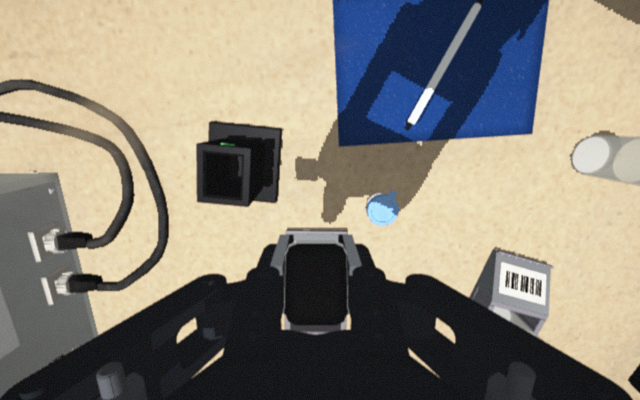

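```bash
cat >> h.py <<'E'
def tri(ps):
    A=[];b=[]
    for n,u,v in ps:
        ci=camera_info(n);R=np.array(ci['R']);t=np.array(ci['t']);K=np.array(ci['K'])
        P=K@np.c_[R,t]
        for r,w in((0,u),(1,v)):
            q=w*P[2]-P[r]; q=q/np.linalg.norm(q[:3]); A.append(q[:3]);b.append(-q[3])
    x,res,_,_=np.linalg.lstsq(np.array(A),np.array(b),rcond=None); return x,res
E
python3 - <<'E'
from h import *
np.set_printoptions(precision=4,suppress=True)
S=lambda u,v:('scene',330+u/4-.4,130+v/4-.4); D=lambda u,v:('side',260+(u-400)/4-.4,150+v/4-.4)
n=tri([S(165,346),D(652,317)]);j=tri([S(158,303),D(631,279)]);print(n,j)
d=j[0]-n[0];print(d,np.linalg.norm(d),np.degrees(np.arctan2(-d[0],d[2])),np.degrees(np.arctan2(d[1],d[2])))
# predicted nose for tilts, from TCP
G=np.array([.4975,-.1105,.267-.054])
for th in(25,30,35,40):
    t=np.radians(th);N=G+.112*np.array([np.sin(t),0,-np.cos(t)]);J=G+.080*np.array([np.sin(t),0,-np.cos(t)])
    print(th,N,(proj('scene',N)-[330,130])*4,(proj('side',N)-[260,150])*4+[400,0],(proj('side',J)-[260,150])*4+[400,0])
C=np.array([.584,-.110,.023]);print((proj('scene',C)-[330,130])*4,(proj('side',C)-[260,150])*4+[400,0])
E
```

```text
(array([ 0.5466, -0.1121,  0.1098]), array([0.])) (array([ 0.5376, -0.1115,  0.1345]), array([0.]))
[-0.009   0.0006  0.0246] 0.0262366030193453 20.094648811076265 1.4255247887301035
25 [ 0.5448 -0.1105  0.1115] [157.0568 338.8466] [646.1394 314.0101] [614.8515 268.1738]
30 [ 0.5535 -0.1105  0.116 ] [165.8259 323.3564] [665.0493 305.8992] [628.6193 262.1148]
35 [ 0.5617 -0.1105  0.1213] [174.2138 306.9582] [683.1558 296.583 ] [641.7524 255.1644]
40 [ 0.5695 -0.1105  0.1272] [182.1838 289.7503] [700.3451 286.0993] [654.1634 247.3579]
[177.9555 467.2095] [728.0712 439.8652]
```

```bash
python3 - <<'E'
import cv2
b=cv2.imread('pics/s7.png'); a=cv2.imread('pics/c7.png')
import numpy as np
z=lambda im,x,y:cv2.resize(im[y:y+60,x:x+40],None,fx=10,fy=10,interpolation=cv2.INTER_CUBIC)
cv2.imwrite('pics/z13.png',np.hstack([z(a,346,160),z(b,290,180)]))
E
```

```text
(no output)
```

View pics/z13.png

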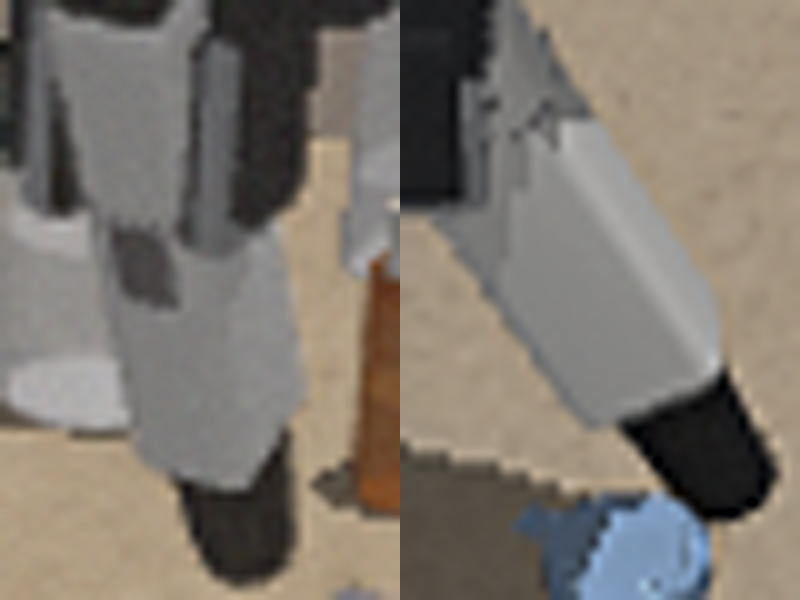

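```bash
python3 - <<'E'
from h import *
G=np.array([.4972,-.1108,.213])
def pt(th,x,y,s,l=.112):
    t=np.radians(th);w=np.array([-np.sin(t),0,np.cos(t)]);u=np.array([np.cos(t),0,np.sin(t)])
    return G+w*(s-l)+u*x+np.array([0,y,0])
for th in (20,22,24,26,28,30):
    o=[]
    for x,y in((.013,-.012),(.015,.010),(-.013,-.012)):
        a=proj('side',pt(th,x,y,.09));b=proj('side',pt(th,x,y,.035));o.append(np.degrees(np.arctan2(*(b-a))).round(1))
    a=proj('scene',pt(th,-.015,.012,.08));b=proj('scene',pt(th,-.015,.012,.036));o.append(np.degrees(np.arctan2(*(b-a))).round(1))
    a=proj('scene',pt(th,0,0,.08));b=proj('scene',pt(th,0,0,.0));o.append(np.degrees(np.arctan2(*(b-a))).round(1))
    print(th,o, ((proj('side',pt(th,0,0,0))-[290,180])*10+[400,0]).round(), ((proj('scene',pt(th,0,0,0))-[346,160])*10).round())
f=lambda a,b:np.degrees(np.arctan2(a,b)).round(1)
print('obs',f(158,230),f(130,190),f(165,210), f(40,230))
E
```

```text
20 [np.float64(28.1), np.float64(27.6), np.float64(29.7), np.float64(8.3), np.float64(7.1)] [665. 503.] [211. 584.]
22 [np.float64(30.4), np.float64(29.9), np.float64(32.0), np.float64(9.7), np.float64(8.4)] [685. 497.] [220. 570.]
24 [np.float64(32.7), np.float64(32.2), np.float64(34.2), np.float64(11.2), np.float64(9.8)] [704. 490.] [229. 556.]
26 [np.float64(35.0), np.float64(34.4), np.float64(36.4), np.float64(12.7), np.float64(11.3)] [723. 482.] [238. 541.]
28 [np.float64(37.2), np.float64(36.6), np.float64(38.6), np.float64(14.4), np.float64(12.8)] [742. 474.] [247. 525.]
30 [np.float64(39.4), np.float64(38.8), np.float64(40.7), np.float64(16.1), np.float64(14.5)] [761. 466.] [255. 509.]
obs 34.5 34.4 38.2 9.9
```

Call:
{"name": "jog_arm", "arguments": {
  "steps": [
    {"x": 0.004, "y": 0, "z": -0.01, "roll": 0},
    {"x": 0.008, "y": 0, "z": -0.02, "roll": 0},
    {"x": 0.012, "y": 0, "z": -0.03, "roll": 0},
    {"x": 0.012, "y": 0, "z": -0.033, "roll": 0},
    {"x": 0.012, "y": 0, "z": -0.033, "roll": 0}
  ]
}}

```text
clock: 12.67
ee_pos: [0.5091, -0.11, 0.2322]
tcp_rot: [2.73, 1.567, 2.726]
force: [0.2, 0.2, -0.3]
opening: 0.0235
```

Call:
{"name": "jog_arm", "arguments": {
  "steps": [
    {"x": 0, "y": 0, "z": 0, "roll": 0},
    {"x": 0, "y": 0, "z": 0, "roll": 0},
    {"x": 0, "y": 0, "z": 0, "roll": 0},
    {"x": 0, "y": 0, "z": 0, "roll": 0},
    {"x": 0, "y": 0, "z": 0, "roll": 0}
  ]
}}

```text
clock: 13.08
ee_pos: [0.5097, -0.1102, 0.2343]
tcp_rot: [-0.459, 1.57, -0.462]
force: [0.3, -0.3, -0.8]
opening: 0.0233
```

```bash
python3 - <<'E'
from h import *
st(); snap('side','s8'); snap('scene','c8'); st()
z=lambda im,x,y:cv2.resize(im[y:y+80,x:x+60],None,fx=6.6,fy=6.6,interpolation=cv2.INTER_CUBIC)
cv2.imwrite('pics/z14.png',np.hstack([z(cv2.imread('pics/c8.png'),340,190),z(cv2.imread('pics/s8.png'),305,200)]))
E
```

```text
t 13.08 pos [ 0.5097 -0.1102  0.2343] yaw 1.567 xax [ 0.001 -0.    -1.   ] F [ 0.3 -0.3 -0.8] q [-0.43  0.49  1.76 -0.    0.89 -1.99] op 0.0233
t 13.18 pos [ 0.5097 -0.1102  0.2342] yaw 1.5671 xax [ 0. -0. -1.] F [ 0.2  0.1 -0.4] q [-0.43  0.49  1.76  0.    0.89 -1.99] op 0.0233
```

View pics/z14.png

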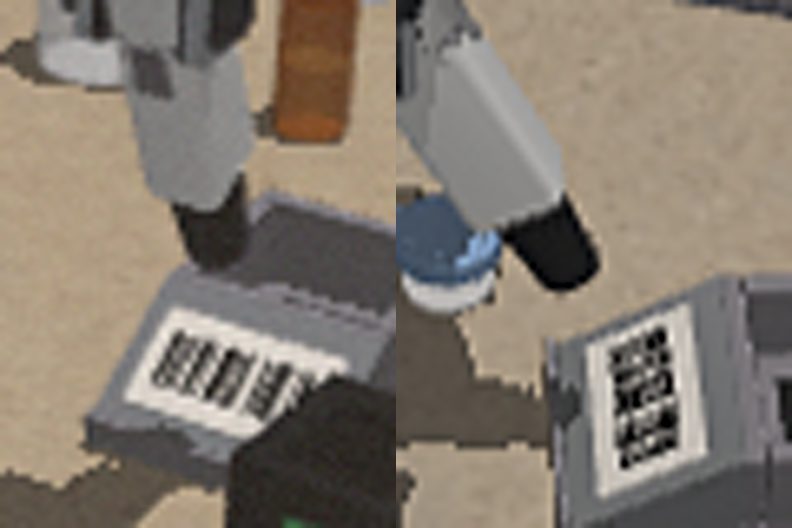

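Call:
{"name": "jog_arm", "arguments": {
  "steps": [
    {"x": 0, "y": 0, "z": 0, "roll": 0},
    {"x": 0, "y": 0, "z": 0, "roll": 0},
    {"x": 0, "y": 0, "z": 0, "roll": 0},
    {"x": 0, "y": 0, "z": 0, "roll": 0},
    {"x": 0, "y": 0, "z": 0, "roll": 0}
  ]
}}

```text
clock: 13.6
ee_pos: [0.5096, -0.1102, 0.2339]
tcp_rot: [-1.21, 1.571, -1.214]
force: [-0.6, 0.9, -2.0]
opening: 0.0235
```

Call:
{"name": "jog_arm", "arguments": {
  "steps": [
    {"x": 0, "y": 0, "z": 0, "roll": 0},
    {"x": 0, "y": 0, "z": 0, "roll": 0},
    {"x": 0, "y": 0, "z": 0, "roll": 0},
    {"x": 0, "y": 0, "z": 0, "roll": 0},
    {"x": 0, "y": 0, "z": 0, "roll": 0}
  ]
}}

```text
clock: 14.02
ee_pos: [0.5097, -0.1102, 0.2339]
tcp_rot: [-0.277, 1.571, -0.281]
force: [0.3, 0.4, -0.3]
opening: 0.0234
```

Call:
{"name": "jog_arm", "arguments": {
  "steps": [
    {"x": 0, "y": 0, "z": 0, "roll": 0},
    {"x": 0, "y": 0, "z": 0, "roll": 0},
    {"x": 0, "y": 0, "z": 0, "roll": 0},
    {"x": 0, "y": 0, "z": 0, "roll": 0},
    {"x": 0, "y": 0, "z": 0, "roll": 0}
  ]
}}

```text
clock: 14.43
ee_pos: [0.5096, -0.1102, 0.2339]
tcp_rot: [2.652, 1.571, 2.648]
force: [0.7, -0.6, -1.6]
opening: 0.0237
```

Call:
{"name": "jog_arm", "arguments": {
  "steps": [
    {"x": 0, "y": 0, "z": 0, "roll": 0},
    {"x": 0, "y": 0, "z": 0, "roll": 0},
    {"x": 0, "y": 0, "z": 0, "roll": 0},
    {"x": 0, "y": 0, "z": 0, "roll": 0},
    {"x": 0, "y": 0, "z": 0, "roll": 0}
  ]
}}

```text
clock: 14.85
ee_pos: [0.5096, -0.1102, 0.2339]
tcp_rot: [2.509, 1.571, 2.505]
force: [0.4, -0.9, -1.0]
opening: 0.0232
```

Call:
{"name": "jog_arm", "arguments": {
  "steps": [
    {"x": -0.006, "y": 0, "z": 0.02, "roll": 0},
    {"x": -0.012, "y": 0, "z": 0.045, "roll": 0},
    {"x": -0.025, "y": -0.015, "z": 0.066, "roll": -0.02},
    {"x": -0.05, "y": -0.04, "z": 0.066, "roll": -0.05},
    {"x": -0.07, "y": -0.065, "z": 0.066, "roll": -0.085}
  ]
}}

```text
clock: 15.27
ee_pos: [0.4393, -0.1754, 0.3014]
tcp_rot: [-0.604, 1.568, -0.692]
force: [0.0, -0.3, -1.6]
opening: 0.0236
```

Call:
{"name": "jog_arm", "arguments": {
  "steps": [
    {"x": -0.009, "y": -0.011, "z": 0, "roll": 0},
    {"x": -0.009, "y": -0.011, "z": -0.015, "roll": 0},
    {"x": -0.009, "y": -0.011, "z": -0.033, "roll": 0},
    {"x": -0.009, "y": -0.011, "z": -0.04, "roll": 0},
    {"x": -0.009, "y": -0.011, "z": -0.04, "roll": 0}
  ]
}}

```text
clock: 15.68
ee_pos: [0.4297, -0.1856, 0.2585]
tcp_rot: [2.585, 1.567, 2.496]
force: [-0.5, 0.8, -0.8]
opening: 0.0232
```

```bash
python3 - <<'E'
from h import *
st(); snap('side','s9'); snap('scene','c9'); st()
z=lambda im,x,y:cv2.resize(im[y:y+80,x:x+60],None,fx=6.6,fy=6.6,interpolation=cv2.INTER_CUBIC)
cv2.imwrite('pics/z15.png',np.hstack([z(cv2.imread('pics/c9.png'),360,190),z(cv2.imread('pics/s9.png'),255,220)]))
E
```

```text
t 15.68 pos [ 0.4297 -0.1856  0.2585] yaw 1.4817 xax [-0.003  0.003 -1.   ] F [-0.5  0.8 -0.8] q [-0.65  0.39  1.86 -0.    0.89 -2.13] op 0.0232
t 15.78 pos [ 0.4309 -0.1861  0.26  ] yaw 1.4824 xax [-0.  0. -1.] F [ 0.   0.3 -0.8] q [-0.65  0.39  1.86 -0.    0.89 -2.13] op 0.0235
```

View pics/z15.png

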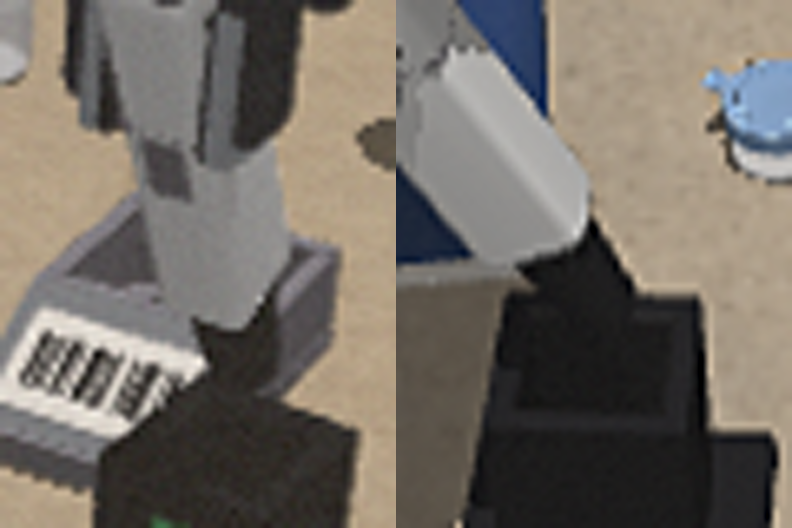

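Call:
{"name": "jog_arm", "arguments": {
  "steps": [
    {"x": 0, "y": 0, "z": -0.012, "roll": 0},
    {"x": 0, "y": 0, "z": -0.024, "roll": 0},
    {"x": 0, "y": 0, "z": -0.034, "roll": 0},
    {"x": 0, "y": 0, "z": -0.034, "roll": 0},
    {"x": 0, "y": 0, "z": -0.034, "roll": 0}
  ]
}}

```text
clock: 16.2
ee_pos: [0.4311, -0.1861, 0.2263]
tcp_rot: [-0.603, 1.57, -0.691]
force: [0.2, -1.1, -1.2]
opening: 0.0232
```

```bash
python3 - <<'E'
from h import *
st(); snap('side','s10'); snap('scene','c10'); st()
z=lambda im,x,y:np.clip(cv2.resize(im[y:y+80,x:x+60],None,fx=6.6,fy=6.6,interpolation=cv2.INTER_CUBIC).astype(float)*3,0,255)
cv2.imwrite('pics/z16.png',np.hstack([z(cv2.imread('pics/c10.png'),360,190),z(cv2.imread('pics/s10.png'),255,220)]))
E
```

```text
t 16.2 pos [ 0.4311 -0.1861  0.2263] yaw 1.4827 xax [ 0. -0. -1.] F [ 0.2 -1.1 -1.2] q [-0.65  0.45  1.89 -0.    0.8  -2.13] op 0.0232
t 16.3 pos [ 0.4313 -0.1865  0.2268] yaw 1.4825 xax [ 0.002 -0.001 -1.   ] F [ 0.   0.5 -0.5] q [-0.65  0.45  1.89 -0.    0.8  -2.13] op 0.0239[ WARN:0@1.500] global loadsave.cpp:1063 imwrite_ Unsupported depth image for selected encoder is fallbacked to CV_8U.
```

View pics/z16.png

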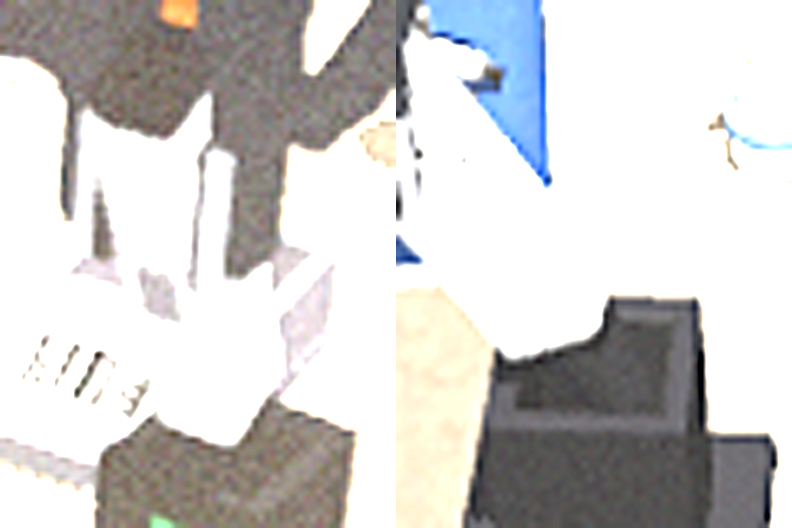

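Call:
{"name": "jog_arm", "arguments": {
  "steps": [
    {"x": 0.006, "y": -0.0005, "z": 0, "roll": 0},
    {"x": 0.012, "y": -0.001, "z": 0, "roll": 0},
    {"x": 0.018, "y": -0.0016, "z": 0, "roll": 0},
    {"x": 0.024, "y": -0.002, "z": 0, "roll": 0},
    {"x": 0.03, "y": -0.0027, "z": 0, "roll": 0}
  ]
}}

```text
clock: 16.72
ee_pos: [0.4581, -0.1874, 0.2258]
tcp_rot: [2.821, 1.561, 2.733]
force: [-6.1, 0.8, 1.8]
opening: 0.0234
```

Call:
{"name": "jog_arm", "arguments": {
  "steps": [
    {"x": 0.006, "y": -0.0005, "z": 0, "roll": 0},
    {"x": 0.012, "y": -0.001, "z": 0, "roll": 0},
    {"x": 0.018, "y": -0.0016, "z": 0, "roll": 0},
    {"x": 0.023, "y": -0.002, "z": 0, "roll": 0},
    {"x": 0.023, "y": -0.002, "z": 0, "roll": 0}
  ]
}}

```text
clock: 17.13
ee_pos: [0.4821, -0.1898, 0.2258]
tcp_rot: [2.836, 1.563, 2.748]
force: [-5.4, 0.2, 2.2]
opening: 0.0232
```

```bash
python3 - <<'E'
from h import *
st(); snap('side','s11'); snap('scene','c11'); st()
z=lambda im,x,y:np.clip(cv2.resize(im[y:y+80,x:x+60],None,fx=6.6,fy=6.6,interpolation=cv2.INTER_CUBIC).astype(float)*1.5,0,255).astype(np.uint8)
cv2.imwrite('pics/z17.png',np.hstack([z(cv2.imread('pics/c11.png'),370,180),z(cv2.imread('pics/s11.png'),255,210)]))
E
```

```text
t 17.13 pos [ 0.4821 -0.1898  0.2258] yaw 1.4833 xax [-0.007  0.003 -1.   ] F [-5.4  0.2  2.2] q [-0.59  0.5   1.77 -0.    0.88 -2.07] op 0.0232
t 17.23 pos [ 0.482  -0.1898  0.2258] yaw 1.4831 xax [-0.006  0.003 -1.   ] F [-4.8  0.9  1. ] q [-0.59  0.5   1.77 -0.    0.87 -2.07] op 0.0234
```

View pics/z17.png

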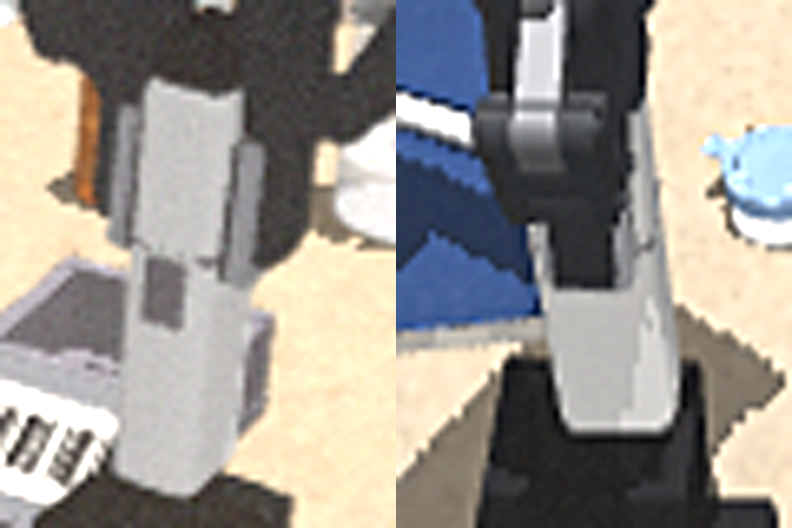

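Call:
{"name": "jog_arm", "arguments": {
  "steps": [
    {"x": 0.0015, "y": 0, "z": 0, "roll": 0},
    {"x": 0.003, "y": 0, "z": 0, "roll": 0},
    {"x": 0.003, "y": 0, "z": 0, "roll": 0},
    {"x": -0.004, "y": 0.0005, "z": 0, "roll": 0},
    {"x": -0.0078, "y": 0.0005, "z": 0, "roll": 0}
  ]
}}

```text
clock: 17.65
ee_pos: [0.4763, -0.1906, 0.2263]
tcp_rot: [-0.358, 1.568, -0.447]
force: [-0.6, -0.2, -1.8]
opening: 0.0237
```

Call:
{"name": "jog_arm", "arguments": {
  "steps": [
    {"x": 0, "y": 0, "z": 0, "roll": 0},
    {"x": 0, "y": 0, "z": 0, "roll": 0},
    {"x": 0, "y": 0, "z": 0, "roll": 0},
    {"x": 0, "y": 0, "z": -0.006, "roll": 0},
    {"x": 0, "y": 0, "z": -0.012, "roll": 0}
  ]
}}

```text
clock: 18.07
ee_pos: [0.4765, -0.1907, 0.2139]
tcp_rot: [-0.475, 1.569, -0.564]
force: [0.1, -0.5, -1.0]
opening: 0.0235
```

```bash
python3 - <<'E'
from h import *
st(); snap('side','s12'); snap('scene','c12'); st()
z=lambda im,x,y:np.clip(cv2.resize(im[y:y+80,x:x+60],None,fx=6.6,fy=6.6,interpolation=cv2.INTER_CUBIC).astype(float)*1.5,0,255).astype(np.uint8)
cv2.imwrite('pics/z18.png',np.hstack([z(cv2.imread('pics/c12.png'),370,180),z(cv2.imread('pics/s12.png'),255,210)]))
G=np.array([.476,-.1905,.215-.054])
for x,y in((-.015,-.012),(.015,-.012)):
  for th in (0,2,4):
    t=np.radians(th);w=np.array([-np.sin(t),0,np.cos(t)])
    P=[G+w*a+[x,y,0] for a in(-.02,-.08)]
    a,b=[proj('side',p) for p in P];print(th,x,((a-[255,210])*6.6+[396,0]).round(),((b-[255,210])*6.6+[396,0]).round(),((b-a)[0]/(b-a)[1]).round(3))
E
```

```text
t 18.07 pos [ 0.4765 -0.1907  0.2139] yaw 1.482 xax [ 0.002 -0.001 -1.   ] F [ 0.1 -0.5 -1. ] q [-0.6   0.51  1.8   0.    0.83 -2.08] op 0.0235
t 18.17 pos [ 0.4754 -0.19    0.2127] yaw 1.482 xax [-0.002  0.001 -1.   ] F [-1.   0.6 -1.3] q [-0.6   0.51  1.8   0.    0.83 -2.08] op 0.0234
0 -0.015 [509. 313.] [530. 472.] 0.135
2 -0.015 [511. 313.] [541. 471.] 0.186
4 -0.015 [514. 313.] [552. 470.] 0.237
0 0.015 [633. 307.] [647. 466.] 0.091
2 0.015 [636. 307.] [658. 465.] 0.142
4 0.015 [638. 306.] [669. 464.] 0.193
```

View pics/z18.png

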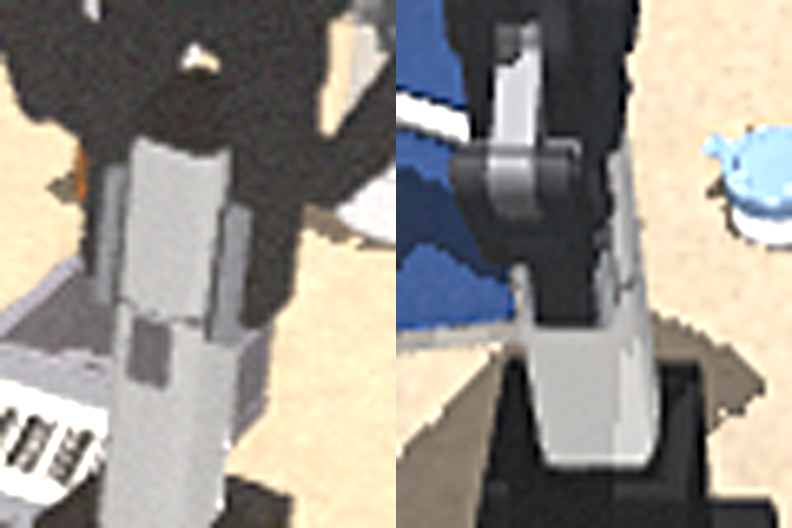

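Call:
{"name": "jog_arm", "arguments": {
  "steps": [
    {"x": 0.0003, "y": 0, "z": -0.006, "roll": 0},
    {"x": 0.0003, "y": 0, "z": -0.013, "roll": 0},
    {"x": 0.0003, "y": 0, "z": -0.02, "roll": 0},
    {"x": 0.0003, "y": 0, "z": -0.027, "roll": 0},
    {"x": 0.0003, "y": 0, "z": -0.034, "roll": 0}
  ]
}}

```text
clock: 18.58
ee_pos: [0.476, -0.1903, 0.179]
tcp_rot: [2.629, 1.57, 2.54]
force: [1.2, 0.1, -0.7]
opening: 0.0232
```

Call:
{"name": "jog_arm", "arguments": {
  "steps": [
    {"x": 0, "y": 0, "z": -0.001, "roll": 0},
    {"x": 0, "y": 0, "z": -0.002, "roll": 0},
    {"x": 0, "y": 0, "z": -0.003, "roll": 0},
    {"x": 0, "y": 0, "z": -0.004, "roll": 0},
    {"x": 0, "y": 0, "z": -0.004, "roll": 0}
  ]
}}

```text
clock: 19.0
ee_pos: [0.4763, -0.1905, 0.1762]
tcp_rot: [-0.548, 1.57, -0.637]
force: [0.4, 0.9, 0.3]
opening: 0.0232
```

Call:
{"name": "jog_arm", "arguments": {
  "steps": [
    {"x": 0, "y": 0, "z": 0, "roll": 0},
    {"x": 0, "y": 0, "z": 0, "roll": 0},
    {"x": 0, "y": 0, "z": 0, "roll": 0},
    {"x": 0, "y": 0, "z": 0, "roll": 0},
    {"x": 0, "y": 0, "z": 0, "roll": 0}
  ],
  "grip": 1
}}

```text
clock: 19.42
ee_pos: [0.4762, -0.1904, 0.176]
tcp_rot: [-0.521, 1.571, -0.609]
force: [-0.5, -0.0, -0.2]
opening: 0.0819
```

Call:
{"name": "jog_arm", "arguments": {
  "steps": [
    {"x": 0, "y": 0, "z": 0, "roll": 0},
    {"x": 0, "y": 0, "z": 0.01, "roll": 0},
    {"x": 0, "y": 0, "z": 0.04, "roll": 0},
    {"x": 0, "y": 0, "z": 0.08, "roll": 0},
    {"x": 0, "y": 0, "z": 0.12, "roll": 0}
  ]
}}

```text
clock: 19.83
ee_pos: [0.4755, -0.19, 0.2971]
tcp_rot: [2.621, 1.568, 2.532]
force: [0.2, -1.3, 0.3]
opening: 0.0856
```

```bash
python3 - <<'E'
from h import *
st(); snap('side','s13'); snap('scene','c13'); st()
def c(im,x,y,w,h,s): return cv2.resize(im[y:y+h,x:x+w],None,fx=s,fy=s,interpolation=cv2.INTER_CUBIC)
cv2.imwrite('pics/z19.png',np.hstack([c(cv2.imread('pics/c13.png'),345,205,80,115,5),c(cv2.imread('pics/s13.png'),255,230,80,115,5)]))
E
```

```text
t 19.83 pos [ 0.4755 -0.19    0.2971] yaw 1.4819 xax [-0.002  0.002 -1.   ] F [ 0.2 -1.3  0.3] q [-0.6   0.39  1.72  0.    1.04 -2.08] op 0.0856
t 19.93 pos [ 0.4791 -0.1922  0.3028] yaw 1.4823 xax [ 0.012 -0.008 -1.   ] F [ 0.5 -0.1  0.7] q [-0.6   0.38  1.71  0.    1.04 -2.08] op 0.0857
```

View pics/z19.png

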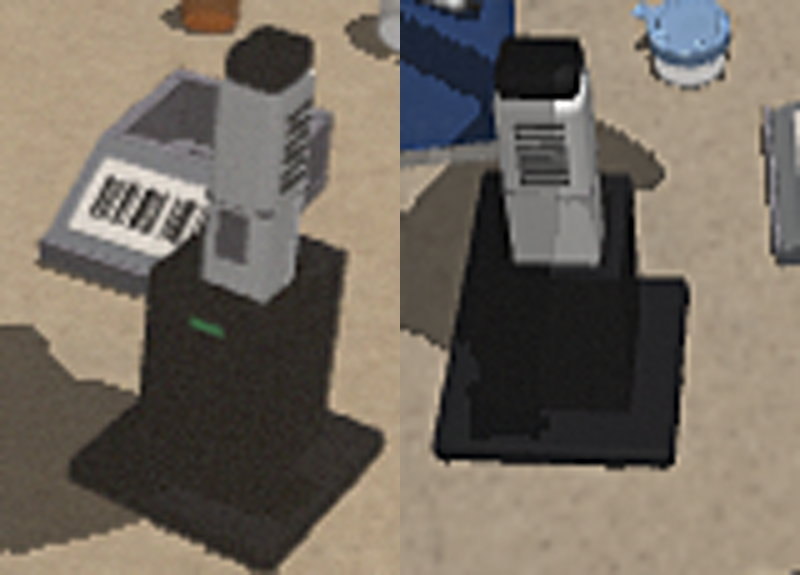

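Call:
{"name": "jog_arm", "arguments": {
  "steps": [
    {"x": 0, "y": 0.03, "z": 0, "roll": 0},
    {"x": -0.001, "y": 0.07, "z": 0, "roll": 0},
    {"x": -0.002, "y": 0.11, "z": 0, "roll": 0},
    {"x": -0.003, "y": 0.15, "z": 0, "roll": 0},
    {"x": -0.003, "y": 0.19, "z": 0, "roll": 0}
  ]
}}

```text
clock: 20.35
ee_pos: [0.4723, 0.0012, 0.2961]
tcp_rot: [2.874, 1.57, 2.784]
force: [1.2, 0.1, 0.1]
opening: 0.0855
```

Call:
{"name": "jog_arm", "arguments": {
  "steps": [
    {"x": 0, "y": 0.04, "z": 0, "roll": 0},
    {"x": -0.001, "y": 0.08, "z": 0, "roll": 0},
    {"x": -0.002, "y": 0.12, "z": 0, "roll": 0},
    {"x": -0.003, "y": 0.16, "z": 0, "roll": 0},
    {"x": -0.0033, "y": 0.19, "z": 0, "roll": 0}
  ]
}}

```text
clock: 20.77
ee_pos: [0.4688, 0.1924, 0.2961]
tcp_rot: [2.063, 1.57, 1.975]
force: [1.2, -0.3, -0.8]
opening: 0.0853
```

Call:
{"name": "jog_arm", "arguments": {
  "steps": [
    {"x": 0, "y": 0.01, "z": 0, "roll": 0},
    {"x": 0, "y": 0.014, "z": 0, "roll": 0},
    {"x": 0, "y": 0.014, "z": 0, "roll": 0},
    {"x": 0, "y": 0.014, "z": -0.02, "roll": 0},
    {"x": 0, "y": 0.014, "z": -0.06, "roll": 0}
  ]
}}

```text
clock: 21.18
ee_pos: [0.4734, 0.2028, 0.2393]
tcp_rot: [0.224, 1.559, 0.134]
force: [1.5, -0.6, -0.3]
opening: 0.0856
```

```bash
python3 - <<'E'
from h import *
st(); snap('side','s14'); snap('scene','c14'); st()
def c(im,x,y,w,h,s): return cv2.resize(im[y:y+h,x:x+w],None,fx=s,fy=s,interpolation=cv2.INTER_CUBIC)
cv2.imwrite('pics/z20.png',np.hstack([c(cv2.imread('pics/c14.png'),170,110,100,145,4),c(cv2.imread('pics/s14.png'),235,60,100,145,4)]))
E
```

```text
t 21.18 pos [0.4734 0.2028 0.2393] yaw 1.4807 xax [ 0.012  0.002 -1.   ] F [ 1.5 -0.6 -0.3] q [ 0.19  0.47  1.78 -0.    0.88 -1.29] op 0.0856
t 21.28 pos [0.4669 0.2011 0.2312] yaw 1.4797 xax [-0.013 -0.003 -1.   ] F [-1.3  0.2 -0.5] q [ 0.19  0.48  1.79 -0.    0.88 -1.29] op 0.0852
```

View pics/z20.png

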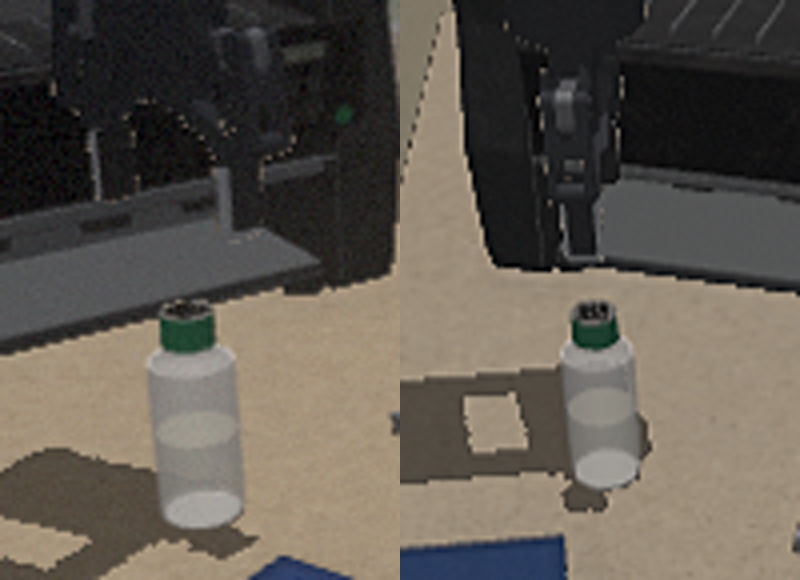

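Call:
{"name": "jog_arm", "arguments": {
  "steps": [
    {"x": 0, "y": 0, "z": -0.025, "roll": 0},
    {"x": 0, "y": 0, "z": -0.05, "roll": 0},
    {"x": 0, "y": 0, "z": -0.072, "roll": 0},
    {"x": 0, "y": 0, "z": -0.088, "roll": 0},
    {"x": 0, "y": 0, "z": -0.1, "roll": 0}
  ]
}}

```text
clock: 21.7
ee_pos: [0.4703, 0.2022, 0.136]
tcp_rot: [-2.52, 1.57, -2.611]
force: [0.3, -0.1, -0.3]
opening: 0.0852
```

Call:
{"name": "jog_arm", "arguments": {
  "steps": [
    {"x": 0, "y": 0, "z": -0.005, "roll": 0},
    {"x": 0, "y": 0, "z": -0.009, "roll": 0},
    {"x": 0, "y": 0, "z": -0.012, "roll": 0},
    {"x": 0, "y": 0, "z": -0.012, "roll": 0},
    {"x": 0, "y": 0, "z": -0.012, "roll": 0}
  ]
}}

```text
clock: 22.12
ee_pos: [0.4704, 0.2035, 0.1247]
tcp_rot: [0.242, 1.569, 0.153]
force: [-0.5, 0.8, -0.1]
opening: 0.0855
```

Call:
{"name": "jog_arm", "arguments": {
  "steps": [
    {"x": 0, "y": 0, "z": 0, "roll": 0},
    {"x": 0, "y": 0, "z": 0, "roll": 0},
    {"x": 0, "y": 0, "z": 0, "roll": 0},
    {"x": 0, "y": 0, "z": 0, "roll": 0},
    {"x": 0, "y": 0, "z": 0, "roll": 0}
  ],
  "grip": 0.3
}}

```text
clock: 22.53
ee_pos: [0.47, 0.2035, 0.1245]
tcp_rot: [-0.48, 1.57, -0.568]
force: [-0.3, -2.2, 6.1]
opening: 0.0437
```

Call:
{"name": "jog_arm", "arguments": {
  "steps": [
    {"x": 0, "y": 0, "z": 0, "roll": 0},
    {"x": 0, "y": 0, "z": 0, "roll": 0},
    {"x": 0, "y": 0, "z": 0, "roll": 0},
    {"x": 0, "y": 0, "z": 0, "roll": 0},
    {"x": 0, "y": 0, "z": 0, "roll": 0}
  ]
}}

```text
clock: 22.95
ee_pos: [0.47, 0.2034, 0.1245]
tcp_rot: [-0.335, 1.57, -0.423]
force: [-1.0, -1.3, 5.8]
opening: 0.0439
```

```bash
python3 - <<'E'
from h import *
st(); snap('side','s15'); snap('scene','c15'); st()
def c(im,x,y,w,h,s): return cv2.resize(im[y:y+h,x:x+w],None,fx=s,fy=s,interpolation=cv2.INTER_CUBIC)
cv2.imwrite('pics/z21.png',np.hstack([c(cv2.imread('pics/c15.png'),170,110,100,145,4),c(cv2.imread('pics/s15.png'),235,60,100,145,4)]))
E
```

```text
t 22.95 pos [0.47   0.2034 0.1245] yaw 1.4823 xax [ 0.001 -0.    -1.   ] F [-1.  -1.3  5.8] q [ 0.19  0.67  1.85 -0.    0.62 -1.29] op 0.0439
t 23.05 pos [0.47   0.2035 0.1245] yaw 1.4824 xax [ 0.001 -0.    -1.   ] F [-0.3 -1.6  5.3] q [ 0.19  0.67  1.85 -0.    0.62 -1.29] op 0.0438
```

View pics/z21.png

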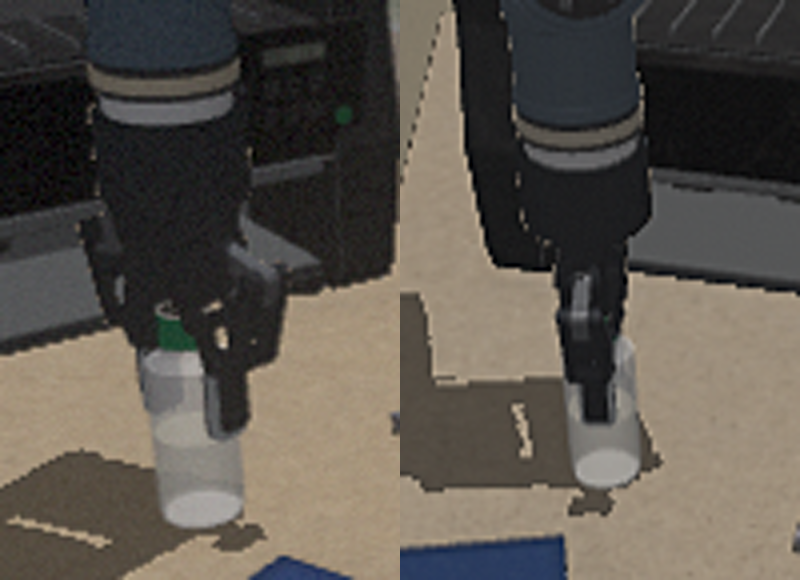

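Call:
{"name": "jog_arm", "arguments": {
  "steps": [
    {"x": 0, "y": 0, "z": 0.015, "roll": 0},
    {"x": 0, "y": 0, "z": 0.04, "roll": 0},
    {"x": 0, "y": 0, "z": 0.07, "roll": 0},
    {"x": 0.01, "y": -0.017, "z": 0.095, "roll": 0},
    {"x": 0.026, "y": -0.046, "z": 0.1, "roll": 0}
  ]
}}

```text
clock: 23.47
ee_pos: [0.4959, 0.1596, 0.2273]
tcp_rot: [0.417, 1.566, 0.332]
force: [1.9, -0.0, -1.3]
opening: 0.0437
```

Call:
{"name": "jog_arm", "arguments": {
  "steps": [
    {"x": 0.019, "y": -0.034, "z": 0, "roll": 0},
    {"x": 0.038, "y": -0.068, "z": 0, "roll": 0},
    {"x": 0.057, "y": -0.102, "z": 0, "roll": 0},
    {"x": 0.076, "y": -0.136, "z": 0, "roll": 0},
    {"x": 0.095, "y": -0.17, "z": 0, "roll": 0}
  ]
}}

```text
clock: 23.88
ee_pos: [0.591, -0.0139, 0.2235]
tcp_rot: [2.748, 1.57, 2.659]
force: [0.6, -0.5, -1.5]
opening: 0.0439
```

Call:
{"name": "jog_arm", "arguments": {
  "steps": [
    {"x": 0.019, "y": -0.034, "z": 0, "roll": 0},
    {"x": 0.037, "y": -0.065, "z": 0, "roll": 0},
    {"x": 0.05, "y": -0.0885, "z": 0, "roll": 0},
    {"x": 0.056, "y": -0.0985, "z": 0, "roll": 0},
    {"x": 0.056, "y": -0.0985, "z": 0, "roll": 0}
  ]
}}

```text
clock: 24.3
ee_pos: [0.6478, -0.1135, 0.2232]
tcp_rot: [-0.482, 1.57, -0.574]
force: [-0.3, -0.4, -2.0]
opening: 0.0437
```

Call:
{"name": "jog_arm", "arguments": {
  "steps": [
    {"x": 0, "y": 0, "z": 0, "roll": 0},
    {"x": 0, "y": 0, "z": 0, "roll": 0},
    {"x": 0, "y": 0, "z": -0.01, "roll": 0},
    {"x": 0, "y": 0, "z": -0.025, "roll": 0},
    {"x": 0, "y": 0, "z": -0.04, "roll": 0}
  ]
}}

```text
clock: 24.72
ee_pos: [0.6464, -0.109, 0.1836]
tcp_rot: [0.476, 1.57, 0.389]
force: [-0.2, -0.3, -1.9]
opening: 0.0439
```

```bash
python3 - <<'E'
from h import *
st(); snap('side','s16'); snap('scene','c16'); st()
def c(im,x,y,w,h,s): return cv2.resize(im[y:y+h,x:x+w],None,fx=s,fy=s,interpolation=cv2.INTER_CUBIC)
cv2.imwrite('pics/z22.png',np.hstack([c(cv2.imread('pics/c16.png'),340,130,100,145,4),c(cv2.imread('pics/s16.png'),315,160,100,145,4)]))
E
```

```text
t 24.72 pos [ 0.6464 -0.109   0.1836] yaw 1.4841 xax [ 0.  0. -1.] F [-0.2 -0.3 -1.9] q [-0.34  0.71  1.45  0.    0.98 -1.82] op 0.0439
t 24.82 pos [ 0.6443 -0.1085  0.1808] yaw 1.4838 xax [-0.007  0.003 -1.   ] F [-0.1 -0.2 -2.7] q [-0.34  0.71  1.45  0.    0.98 -1.82] op 0.0438
```

View pics/z22.png

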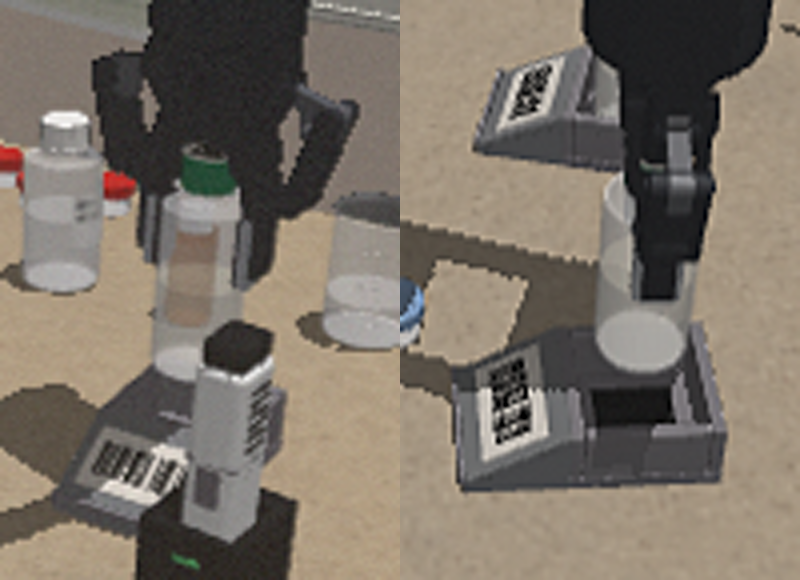

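```bash
python3 - <<'E'
from h import *
print(plane('side',315+242/4-.4,160+342/4-.4,.058),plane('scene',340+186/4-.4,130+362/4-.4,.058))
E
```

```text
[ 0.64732449 -0.10767859  0.058     ] [ 0.64167578 -0.10676011  0.058     ]
```

Call:
{"name": "jog_arm", "arguments": {
  "steps": [
    {"x": 0, "y": 0, "z": 0, "roll": 0},
    {"x": 0, "y": 0, "z": 0, "roll": 0},
    {"x": 0, "y": 0, "z": -0.008, "roll": 0},
    {"x": 0, "y": 0, "z": -0.016, "roll": 0},
    {"x": 0, "y": 0, "z": -0.022, "roll": 0}
  ]
}}

```text
clock: 25.23
ee_pos: [0.6467, -0.1108, 0.1614]
tcp_rot: [-2.163, 1.571, -2.252]
force: [-0.1, -0.5, -2.2]
opening: 0.0437
```

Call:
{"name": "jog_arm", "arguments": {
  "steps": [
    {"x": 0.0005, "y": -0.0005, "z": -0.006, "roll": 0},
    {"x": 0.001, "y": -0.001, "z": -0.013, "roll": 0},
    {"x": 0.001, "y": -0.001, "z": -0.02, "roll": 0},
    {"x": 0.001, "y": -0.001, "z": -0.026, "roll": 0},
    {"x": 0.001, "y": -0.001, "z": -0.03, "roll": 0}
  ]
}}

```text
clock: 25.65
ee_pos: [0.6477, -0.112, 0.1314]
tcp_rot: [2.989, 1.57, 2.9]
force: [-3.9, 1.1, 24.0]
opening: 0.044
```

Call:
{"name": "jog_arm", "arguments": {
  "steps": [
    {"x": 0, "y": 0, "z": 0, "roll": 0},
    {"x": 0, "y": 0, "z": 0, "roll": 0},
    {"x": 0, "y": 0, "z": -0.001, "roll": 0},
    {"x": 0, "y": 0, "z": -0.001, "roll": 0},
    {"x": 0, "y": 0, "z": -0.001, "roll": 0}
  ]
}}

```text
clock: 26.07
ee_pos: [0.6481, -0.112, 0.1316]
tcp_rot: [-0.317, 1.57, -0.406]
force: [-1.1, 1.1, 4.4]
opening: 0.0436
```

```bash
python3 - <<'E'
from h import *
st(); snap('side','s17'); snap('scene','c17'); st()
def c(im,x,y,w,h,s): return cv2.resize(im[y:y+h,x:x+w],None,fx=s,fy=s,interpolation=cv2.INTER_CUBIC)
cv2.imwrite('pics/z23.png',np.hstack([c(cv2.imread('pics/c17.png'),340,130,100,145,4),c(cv2.imread('pics/s17.png'),315,160,100,145,4)]))
E
```

```text
t 26.07 pos [ 0.6481 -0.112   0.1316] yaw 1.482 xax [ 0.001 -0.    -1.   ] F [-1.1  1.1  4.4] q [-0.34  0.78  1.47 -0.    0.89 -1.82] op 0.0436
t 26.17 pos [ 0.648  -0.112   0.1315] yaw 1.4821 xax [ 0.001 -0.    -1.   ] F [-1.4  0.4  5.5] q [-0.34  0.78  1.47 -0.    0.89 -1.82] op 0.0431
```

View pics/z23.png

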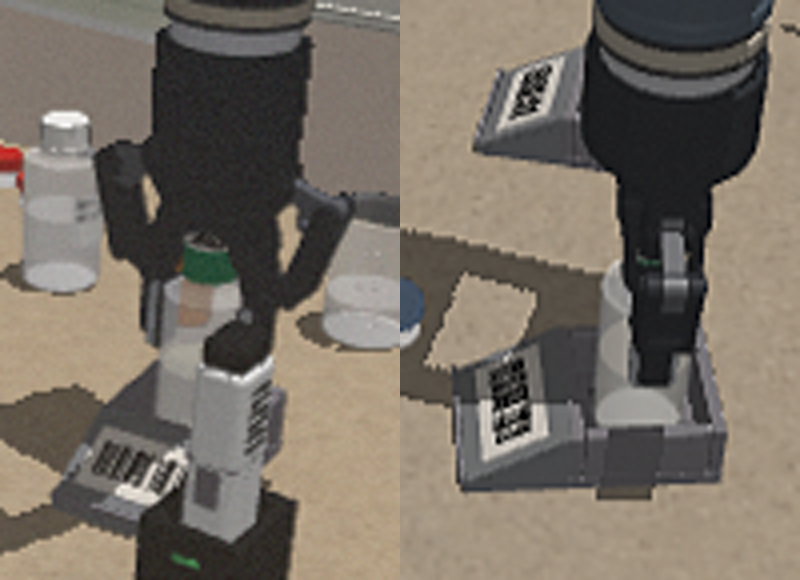

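Call:
{"name": "jog_arm", "arguments": {
  "steps": [
    {"x": 0, "y": 0, "z": 0, "roll": 0},
    {"x": 0, "y": 0, "z": 0, "roll": 0},
    {"x": 0, "y": 0, "z": 0, "roll": 0},
    {"x": 0, "y": 0, "z": 0, "roll": 0},
    {"x": 0, "y": 0, "z": 0, "roll": 0}
  ],
  "grip": 1
}}

```text
clock: 26.58
ee_pos: [0.6478, -0.1119, 0.1306]
tcp_rot: [2.896, 1.57, 2.807]
force: [-0.5, 0.4, -0.2]
opening: 0.0854
```

Call:
{"name": "jog_arm", "arguments": {
  "steps": [
    {"x": 0, "y": 0, "z": 0.005, "roll": 0},
    {"x": 0, "y": 0, "z": 0.02, "roll": 0},
    {"x": 0, "y": 0, "z": 0.045, "roll": 0},
    {"x": 0, "y": 0, "z": 0.08, "roll": 0},
    {"x": 0, "y": 0, "z": 0.115, "roll": 0}
  ]
}}

```text
clock: 27.0
ee_pos: [0.6472, -0.1117, 0.2464]
tcp_rot: [2.888, 1.568, 2.799]
force: [0.5, 0.4, -0.4]
opening: 0.0852
```

Call:
{"name": "jog_arm", "arguments": {
  "steps": [
    {"x": 0, "y": 0, "z": 0.03, "roll": 0},
    {"x": -0.02, "y": 0.02, "z": 0.05, "roll": 0},
    {"x": -0.05, "y": 0.05, "z": 0.07, "roll": 0},
    {"x": -0.08, "y": 0.08, "z": 0.08, "roll": 0},
    {"x": -0.11, "y": 0.11, "z": 0.08, "roll": 0}
  ]
}}

```text
clock: 27.42
ee_pos: [0.5434, -0.0069, 0.3285]
tcp_rot: [-0.105, 1.564, -0.195]
force: [1.2, 1.0, -0.7]
opening: 0.0852
```

```bash
python3 - <<'E'
from h import *
np.set_printoptions(precision=4,suppress=True)
st(); snap('side','s18'); snap('scene','c18'); st()
for q in ['bottle','stored','code_reader','sample_cup']:
    for n in ['scene','side']:
        for d in spot_in(q,n)[:2]: print(q,n,round(d['conf'],2),world(n,d['location']))
E
```

```text
t 27.42 pos [ 0.5434 -0.0069  0.3285] yaw 1.4808 xax [ 0.006 -0.001 -1.   ] F [ 1.2  1.  -0.7] q [-0.22  0.39  1.61  0.    1.14 -1.7 ] op 0.0852
t 27.52 pos [ 0.5374 -0.003   0.3263] yaw 1.4858 xax [-0.006  0.003 -1.   ] F [ 0.8  0.3 -0.5] q [-0.21  0.38  1.62  0.    1.14 -1.7 ] op 0.0852
bottle scene 0.78 [ 0.6324 -0.1177  0.0951]
bottle side 0.64 [ 0.6464 -0.1261  0.0881]
bottle side 0.52 [ 0.6032 -0.1361  0.0271]
stored scene 0.93 [0.6618 0.1071 0.0811]
stored side 0.64 [0.6735 0.1064 0.0835]
code_reader scene 0.66 [ 0.4668 -0.195   0.1293]
code_reader side 0.63 [ 0.4797 -0.203   0.1306]
code_reader side 0.19 [ 0.6013 -0.1337  0.026 ]
sample_cup scene 0.69 [ 0.5159 -0.0403  0.0262]
sample_cup scene 0.31 [ 0.4636 -0.1984  0.1287]
sample_cup side 0.7 [ 0.5266 -0.0424  0.0245]
```

View pics/s18.png

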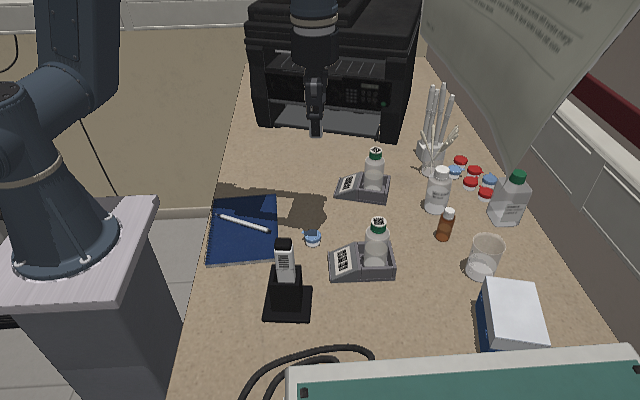

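View pics/c18.png

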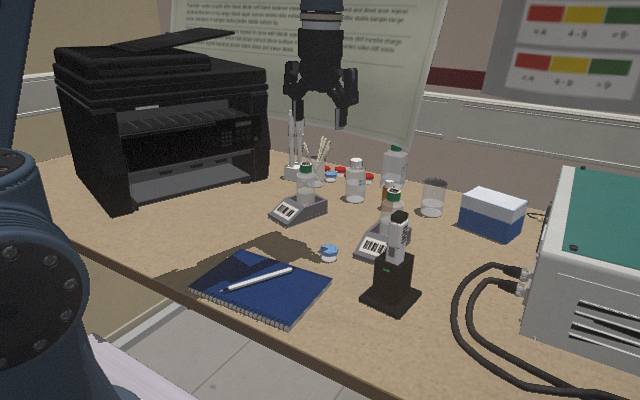

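Call:
{"name": "jog_arm", "arguments": {
  "steps": [
    {"x": 0, "y": 0, "z": 0, "roll": 0},
    {"x": 0, "y": 0, "z": 0, "roll": 0},
    {"x": 0, "y": 0, "z": 0, "roll": 0},
    {"x": 0, "y": 0, "z": 0, "roll": 0},
    {"x": 0, "y": 0, "z": 0, "roll": 0}
  ]
}}

```text
clock: 28.33
ee_pos: [0.5433, -0.0073, 0.3256]
tcp_rot: [3.052, 1.571, 2.963]
force: [-0.1, -0.4, 0.0]
opening: 0.0856
```

```bash
python3 - <<'E'
from h import *
st(); print(ticket.finish_job())
E
```

```text
t 28.33 pos [ 0.5433 -0.0073  0.3256] yaw 1.4819 xax [-0.  0. -1.] F [-0.1 -0.4  0. ] q [-0.22  0.39  1.61 -0.    1.14 -1.7 ] op 0.0856
the job is handed in; nothing more can be done
None
```

The job is done and was handed in at 28.3 s. The rig gives no signal that a code has been read, so both reads rest on my camera measurements.

- **Cap code:** I held the reader upright over the free-standing bottle's cap, about 6 cm off and centred to within about 2 mm. It was still for about 1.7 s.
- **Tray code:** The arm can only turn about the vertical. I therefore tilted the reader in the grip by pushing its nose against the stand's pocket wall, using about 8 N. The tilt measured about 26°, so it was roughly 4° off square to the 30° slope. Its axis ran through the label's centre at about 6 cm, and it was held still for about 2 s.
- **Reader:** I straightened it against the opposite pocket wall and let it down to the height I gripped it at. The pictures after release match the start, apart from about 1.5 mm sideways within the pocket's slack. The bottom contact was not felt as a force.
- **Bottle:** It stands upright in the tray that was empty. There was a brief 24 N push on the wrist as it touched the seat floor, well under the limit.
- **Last checks:** The final pictures show the other bottle and the sample cup where they were, within the measuring error. The gripper was open, clear of everything, and read about zero force. In its picture of the finished scene, one camera's bottle and reader detectors also gave weaker matches on the tray label, which I took as false.

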